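# Pack the welding horns into their carrying case in reverse order

## Robot

A 6-joint arm with a two-finger parallel gripper is mounted at the origin on the work surface. World frame = base frame: x ahead of the robot, y to its left, z up, the work surface at z = 0. Lengths are in m, angles in rad, forces in N, time in s.
With the tool pointing down it reaches from about 0.325 to 0.9 m from the base axis. Payload 6.1 kg.
Tool frame: the origin (TCP) lies at the very end of the fingers, on their centre line; the grasp point (between the pads) lies 19 mm behind it (manip.grasp_offset is the distance from the TCP to the grasp point, in m); z points along the fingers, y is the direction in which the jaws open and shut (so a half turn about z gives the same grasp; the last joint's range is limited). The gripper opens to 85 mm and grips with 20 to 120 N. Pads are 22 mm wide; open, the fingers measure 114 mm over their backs; the gripper's body (76 mm by 85 mm) begins 54 mm behind the grasp point. The pads swing forward as they close: fully open they stand 13 mm farther back than shut.
Start: joints at [-1.288, 0.22, 1.526, -0, 1.395, -0.126], TCP at [0.248, -0.573, 0.231] pointing down, gripper open.
Joint ranges: [-2.98, 2.98], [-0.91, 2.08], [0.09, 2.57], [-1.24, 4.39], [0.2, 2.65], [-2.68, 2.68]. Speed limits (rad/s): [2.57, 2.57, 3.01, 3.14, 3.14, 3.14].

## Interface

Orientations are given as a unit quaternion [w, x, y, z].
In Python, from cell import manip, camera, camera_params gives the robot as it stands.
- The arm moves only by the tool drive_tool, never from a script. Its arguments are lists of equal length, an entry for each row: "delta_pos": the shift along the world's x, y, z in m, a list of three; "roll": the turn about the world's z in degrees; "jaw": the gripper command: -1 is shut, 1 is fully open, values between are in proportion. A call has 1 to 20 rows; each row shifts and turns the pose as measured when the row begins; what a row does not reach is not made up. A row lasts 1/10 s, in which the tool goes at most 50 mm and 8.59 degrees, less where a joint would pass 70% of its speed; a pose out of reach is approached as far as the arm can. A call with a gripper value outside its range is refused whole. The fingers move at their own pace and stop on an object; "grip_force" is the grip in N (left out, the last holds). Time passes only in rows, so rows that do not move let the fingers close. It gives the time, the measured TCP pose, the force and the opening at its end, in the units of the state.
- manip.get_state(): the state, without advancing time (a new reading comes with each control period).
- camera(name): name is "scene" or "top" or "wrist"; returns (picture, depth): 384x512x3 uint8, red, green, blue; 384x512 float32, m along the optical axis (not along the pixel's ray), 0 where there is no reading.
- camera_params(name): a dict with "mtx" (3x3 intrinsics, pixels), "distortion" ([k1, k2, p1, p2, k3] as OpenCV has them; the pictures are not rectified), "origin" and "orientation" of the camera in the world. Camera axes: x right, y up, looking along -z (the intrinsics and any distortion apply to the point x, -y, -z); pixel columns grow to the right and rows downward; lengths in m; the calibration is good to about 2 mm. A picture is of the moment at which its call begins: read the wrist's pose just before it. camera_params takes no time and is no camera call; for the wrist camera it gives the pose at the moment of the call.
- manip.job_done(): hands the job in, once; it reports no verdict.
The state is a dict: "clock": time; "qpos": joint angles; "dq": joint speeds; "joint_torque": joint torques, N m; "eef_pos": TCP position; "eef_rot": TCP orientation; "wrist_force": force on the tool from outside, world axes, zero at the start; "moment": the same for the moment, N m; "width": finger opening in m.
Only numpy, scipy, OpenCV 4.12 (cv2) and the standard library are available. Lean on these libraries where they do the work, as an engineer would, in place of code of your own. Each camera call takes 0.05 s, during which the arm holds its last target.

## Task

The welding machine is being shipped: open the clear-lidded case, move the four metal horns from the open rack into the case's four pockets in reverse order (the horn that stands leftmost in the rack, seen from the robot, goes into the rightmost pocket, and so on), then close the lid. Stand every horn upright on the floor of its own pocket and do not let any tip over on the way.

Things in the scene. Friction and masses are not known exactly. Their poses are not given: they have to be found in the camera images.
- horn_plain: Bare aluminium horn, a plain upright cylinder 32 mm in diameter and 50 mm tall. It weighs 80 to 160 g. Origin: centre of the underside, z up. Starts upright in its socket of the open rack, turned at most 0.25 rad from it.
- horn_stepped: Bare aluminium horn, the tallest: round foot 34 mm in diameter up to 22 mm, then a slim round stem 20 mm in diameter up to 54 mm; grip the stem. It weighs 80 to 160 g. Origin: centre of the underside, z up. Starts upright in its socket of the open rack, turned at most 0.25 rad from it.
- horn_blade: Bare aluminium horn: round foot 34 mm in diameter up to 20 mm, then a flat blade 14 mm thick (along its x) and 30 mm wide (along its y) up to 52 mm; grip the blade across its 14 mm. It weighs 80 to 160 g. Origin: centre of the underside, z up. Starts upright in its socket of the open rack, turned at most 0.25 rad from it.
- horn_flanged: Bare aluminium horn, the shortest, like a spool: round foot 34 mm in diameter up to 14 mm, neck 20 mm in diameter up to 30 mm, then a thick round head 34 mm in diameter up to 48 mm; grip the head. It weighs 80 to 160 g. Origin: centre of the underside, z up. Starts upright in its socket of the open rack, turned at most 0.25 rad from it.
- socket_plain: Fixed grey square socket, 50 x 50 x 14 mm, open on top, inner floor 3 mm up, that holds horn_plain at the start. The four identical sockets stand in a row, 56 mm apart, on the open rack, a dark steel bar 12 mm high; their order in the row varies. Origin: centre of its underside, 12 mm above the table; y along the row, to the left seen from the robot.
- socket_stepped: Fixed grey square socket, 50 x 50 x 14 mm, open on top, inner floor 3 mm up, that holds horn_stepped at the start. The four identical sockets stand in a row, 56 mm apart, on the open rack, a dark steel bar 12 mm high; their order in the row varies. Origin: centre of its underside, 12 mm above the table; y along the row, to the left seen from the robot.
- socket_blade: Fixed grey square socket, 50 x 50 x 14 mm, open on top, inner floor 3 mm up, that holds horn_blade at the start. The four identical sockets stand in a row, 56 mm apart, on the open rack, a dark steel bar 12 mm high; their order in the row varies. Origin: centre of its underside, 12 mm above the table; y along the row, to the left seen from the robot.
- socket_flanged: Fixed grey square socket, 50 x 50 x 14 mm, open on top, inner floor 3 mm up, that holds horn_flanged at the start. The four identical sockets stand in a row, 56 mm apart, on the open rack, a dark steel bar 12 mm high; their order in the row varies. Origin: centre of its underside, 12 mm above the table; y along the row, to the left seen from the robot.
- case: Fixed black case, 136 (x) x 244 (y) x 32 mm high, walls 4 mm, with a clear lid. Origin: centre of the underside; y to the left seen from the robot, x away from it, towards the hinge. Its floor, 5 mm up, has four 52 mm square pockets at x = 0, y = -84, -28, 28, 84 mm, parted by ribs 8 mm high. Case and rack may trade sides.
- lid (a joint): Lid angle, rad: 0 shut, up to 1.9 (past upright); friction holds it anywhere, 1-3 N moves it. Hinge line: along case y at x 68, z 32 mm of the case. Clear shell 38 mm deep. On top a black tab, 30 (x) x 12 (y) x 40 mm high; at angle 0 its foot is centred at x -44, y 0, z 70 mm of the case. Pinch it across the 12 mm from above and lead it round the hinge, the gripper staying upright.
Things that resemble listed ones, but are neither listed nor needed, are in the scene too. Leave any red look-alike of the horn_blade alone.

How it is judged:
At the end, for the whole second after the job is handed in: The lid is shut (within 0.07 rad) and each horn stands upright (within 0.12 rad), at rest on the floor of its own pocket (within 12 mm of its centre each way), the left-to-right order of the horns being the reverse of the order of the sockets they started in (value of joint lid below 0.07 rad and x of horn_plain in the frame of case between -0.012 and 0.012 m and z of horn_plain in the frame of case between 0.001 and 0.009 m and (y of horn_plain in the frame of case between -0.096 and -0.072 m or y of horn_plain in the frame of case between -0.04 and -0.016 m or y of horn_plain in the frame of case between 0.016 and 0.04 m or y of horn_plain in the frame of case between 0.072 and 0.096 m) and angle between each of horn_plain, horn_stepped, horn_blade, horn_flanged's own z axis and vertical below 0.12 rad and linear speed of each of horn_plain, horn_stepped, horn_blade, horn_flanged below 0.02 m/s and x of horn_stepped in the frame of case between -0.012 and 0.012 m and z of horn_stepped in the frame of case between 0.001 and 0.009 m and (y of horn_stepped in the frame of case between -0.096 and -0.072 m or y of horn_stepped in the frame of case between -0.04 and -0.016 m or y of horn_stepped in the frame of case between 0.016 and 0.04 m or y of horn_stepped in the frame of case between 0.072 and 0.096 m) and x of horn_blade in the frame of case between -0.012 and 0.012 m and z of horn_blade in the frame of case between 0.001 and 0.009 m and (y of horn_blade in the frame of case between -0.096 and -0.072 m or y of horn_blade in the frame of case between -0.04 and -0.016 m or y of horn_blade in the frame of case between 0.016 and 0.04 m or y of horn_blade in the frame of case between 0.072 and 0.096 m) and x of horn_flanged in the frame of case between -0.012 and 0.012 m and z of horn_flanged in the frame of case between 0.001 and 0.009 m and (y of horn_flanged in the frame of case between -0.096 and -0.072 m or y of horn_flanged in the frame of case between -0.04 and -0.016 m or y of horn_flanged in the frame of case between 0.016 and 0.04 m or y of horn_flanged in the frame of case between 0.072 and 0.096 m) and ((y of socket_plain in the frame of socket_stepped above 0 m and ((y of horn_plain in the frame of case below -0.056 m and y of horn_stepped in the frame of case above -0.056 m) or (y of horn_plain in the frame of case below 0 m and y of horn_stepped in the frame of case above 0 m) or (y of horn_plain in the frame of case below 0.056 m and y of horn_stepped in the frame of case above 0.056 m))) or (y of socket_plain in the frame of socket_stepped below 0 m and ((y of horn_stepped in the frame of case below -0.056 m and y of horn_plain in the frame of case above -0.056 m) or (y of horn_stepped in the frame of case below 0 m and y of horn_plain in the frame of case above 0 m) or (y of horn_stepped in the frame of case below 0.056 m and y of horn_plain in the frame of case above 0.056 m)))) and ((y of socket_plain in the frame of socket_blade above 0 m and ((y of horn_plain in the frame of case below -0.056 m and y of horn_blade in the frame of case above -0.056 m) or (y of horn_plain in the frame of case below 0 m and y of horn_blade in the frame of case above 0 m) or (y of horn_plain in the frame of case below 0.056 m and y of horn_blade in the frame of case above 0.056 m))) or (y of socket_plain in the frame of socket_blade below 0 m and ((y of horn_blade in the frame of case below -0.056 m and y of horn_plain in the frame of case above -0.056 m) or (y of horn_blade in the frame of case below 0 m and y of horn_plain in the frame of case above 0 m) or (y of horn_blade in the frame of case below 0.056 m and y of horn_plain in the frame of case above 0.056 m)))) and ((y of socket_plain in the frame of socket_flanged above 0 m and ((y of horn_plain in the frame of case below -0.056 m and y of horn_flanged in the frame of case above -0.056 m) or (y of horn_plain in the frame of case below 0 m and y of horn_flanged in the frame of case above 0 m) or (y of horn_plain in the frame of case below 0.056 m and y of horn_flanged in the frame of case above 0.056 m))) or (y of socket_plain in the frame of socket_flanged below 0 m and ((y of horn_flanged in the frame of case below -0.056 m and y of horn_plain in the frame of case above -0.056 m) or (y of horn_flanged in the frame of case below 0 m and y of horn_plain in the frame of case above 0 m) or (y of horn_flanged in the frame of case below 0.056 m and y of horn_plain in the frame of case above 0.056 m)))) and ((y of socket_stepped in the frame of socket_blade above 0 m and ((y of horn_stepped in the frame of case below -0.056 m and y of horn_blade in the frame of case above -0.056 m) or (y of horn_stepped in the frame of case below 0 m and y of horn_blade in the frame of case above 0 m) or (y of horn_stepped in the frame of case below 0.056 m and y of horn_blade in the frame of case above 0.056 m))) or (y of socket_stepped in the frame of socket_blade below 0 m and ((y of horn_blade in the frame of case below -0.056 m and y of horn_stepped in the frame of case above -0.056 m) or (y of horn_blade in the frame of case below 0 m and y of horn_stepped in the frame of case above 0 m) or (y of horn_blade in the frame of case below 0.056 m and y of horn_stepped in the frame of case above 0.056 m)))) and ((y of socket_stepped in the frame of socket_flanged above 0 m and ((y of horn_stepped in the frame of case below -0.056 m and y of horn_flanged in the frame of case above -0.056 m) or (y of horn_stepped in the frame of case below 0 m and y of horn_flanged in the frame of case above 0 m) or (y of horn_stepped in the frame of case below 0.056 m and y of horn_flanged in the frame of case above 0.056 m))) or (y of socket_stepped in the frame of socket_flanged below 0 m and ((y of horn_flanged in the frame of case below -0.056 m and y of horn_stepped in the frame of case above -0.056 m) or (y of horn_flanged in the frame of case below 0 m and y of horn_stepped in the frame of case above 0 m) or (y of horn_flanged in the frame of case below 0.056 m and y of horn_stepped in the frame of case above 0.056 m)))) and ((y of socket_blade in the frame of socket_flanged above 0 m and ((y of horn_blade in the frame of case below -0.056 m and y of horn_flanged in the frame of case above -0.056 m) or (y of horn_blade in the frame of case below 0 m and y of horn_flanged in the frame of case above 0 m) or (y of horn_blade in the frame of case below 0.056 m and y of horn_flanged in the frame of case above 0.056 m))) or (y of socket_blade in the frame of socket_flanged below 0 m and ((y of horn_flanged in the frame of case below -0.056 m and y of horn_blade in the frame of case above -0.056 m) or (y of horn_flanged in the frame of case below 0 m and y of horn_blade in the frame of case above 0 m) or (y of horn_flanged in the frame of case below 0.056 m and y of horn_blade in the frame of case above 0.056 m))))); the robot touches nothing.
It fails at once if a horn is tipped over (more than 0.7 rad) (angle between any of horn_plain, horn_stepped, horn_blade, horn_flanged's own z axis and vertical above 0.7 rad).
It also fails if it takes over 128 s, if anything falls off the work surface, if the arm or the gripper's body presses on something with over 40 N, if the wrist force passes 120 N, or if a joint passes its speed limit or range.

## Working session

There is one attempt and no reset: what is moved stays moved. The work goes in short steps, Python scripts to look and compute and a tool call to move; the robot and the scene stay as the last step left them, time stands still between calls to the robot, and variables do not carry over. Pictures are saved under pics/ and viewed, and the job is handed in when it is done.

Besides the shell and the picture viewer there is one more tool, called after ">>>" as a command line: name --pt "numbers of a row" for each row, then --argument value for the rest. drive_tool: Moves the arm, as the interface text tells. Its arguments: {"type":"object","properties":{"delta_pos":{"type":"array"},"roll":{"type":"array"},"jaw":{"type":"array"},"grip_force":{"type":"number"}},"required":["delta_pos","roll","jaw"]}

```bash
ls; mkdir -p pics; python3 - <<'E'
from cell import manip, camera, camera_params
import cv2,numpy as np
print(manip.get_state())
for n in ["scene","top","wrist"]:
    p=camera_params(n); print(n,p)
    im,d=camera(n); cv2.imwrite(f"pics/{n}0.png",im[:,:,::-1]); np.savez(f"pics/{n}0.npz",im=im,d=d)
E
```

```text
pics
{'clock': 0.0, 'qpos': array([-1.28813676e+00,  2.21244231e-01,  1.52758551e+00, -3.09267126e-06,
        1.39468593e+00, -1.26071067e-01]), 'dq': array([ 5.83156643e-04, -1.23579543e-03, -6.05778826e-05,  1.39230324e-03,
        6.93776470e-05,  8.72893641e-04]), 'joint_torque': array([-2.10869825e-03, -4.96903503e+01, -3.89396811e+01, -1.49238012e-04,
        1.10608895e-02,  3.51899621e-05]), 'eef_pos': array([ 0.24824952, -0.5729407 ,  0.23020157]), 'eef_rot': array([-9.58445012e-04,  9.79189480e-01,  2.02945898e-01, -7.67212765e-05]), 'wrist_force': array([-0.28635971,  0.63101277,  0.91248288]), 'moment': array([ 0.01274122,  0.02363442, -0.00872567]), 'width': 0.0849798190187449}
scene {'mtx': array([[399.76750015,   0.        , 260.03348699],
       [  0.        , 399.76750015, 183.82249748],
       [  0.        ,   0.        ,   1.        ]]), 'distortion': array([-0.11606573,  0.        ,  0.        ,  0.        ,  0.        ]), 'origin': array([ 0.93439586, -0.23569009,  0.60718687]), 'orientation': array([0.80319863, 0.31339493, 0.19481469, 0.46765673])}
top {'mtx': array([[370.22357043,   0.        , 258.80723596],
       [  0.        , 370.22357043, 192.60127838],
       [  0.        ,   0.        ,   1.        ]]), 'distortion': array([-0.11475162,  0.        ,  0.        ,  0.        ,  0.        ]), 'origin': array([0.38248395, 0.02335734, 0.87263758]), 'orientation': array([-0.69799324, -0.03256443,  0.06167569,  0.71269987])}
wrist {'mtx': array([[325.31395536,   0.        , 253.51322247],
       [  0.        , 325.31395536, 189.2328642 ],
       [  0.        ,   0.        ,   1.        ]]), 'distortion': array([-0.04409903,  0.        ,  0.        ,  0.        ,  0.        ]), 'origin': array([ 0.31896832, -0.54412291,  0.37207061]), 'orientation': array([ 0.82608915, -0.12606309,  0.08392647, -0.54280859])}
```

View pics/top0.png

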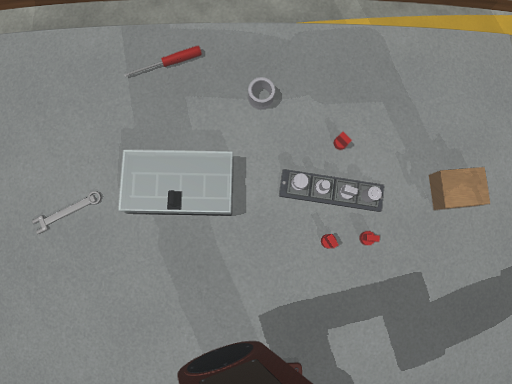

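View pics/scene0.png

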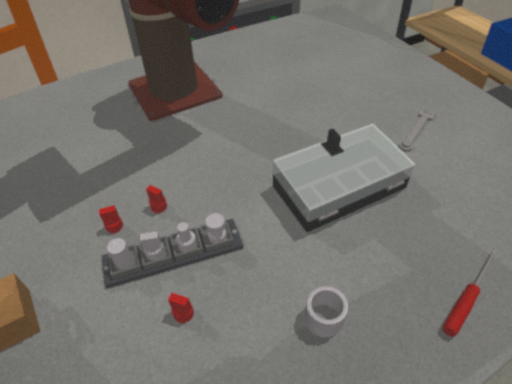

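View pics/wrist0.png

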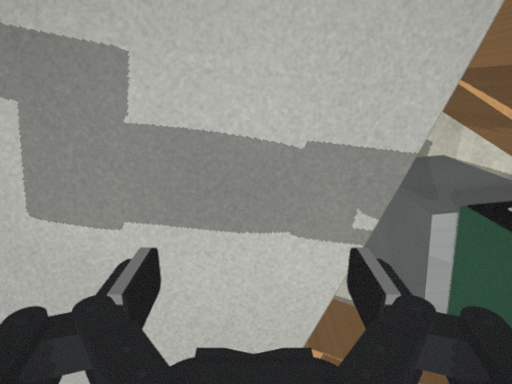

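The top view has the case on the left (about 175,182) and the rack on the right, with horns near (300,181), (322,187), (347,191) and (375,193). The red blade look-alikes are at (342,141), (329,241) and (369,238), and I'll leave them alone. Next I'll enlarge the crops and get depth.

```bash
cat > h.py <<'E'
import cv2,numpy as np
from scipy.spatial.transform import Rotation as R
def rot(q): return R.from_quat([q[1],q[2],q[3],q[0]]).as_matrix()
def ray(p,uv):
    uv=np.asarray(uv,float).reshape(-1,1,2)
    n=cv2.undistortPoints(uv,p["mtx"],p["distortion"])[:,0]
    return np.c_[n[:,0],-n[:,1],-np.ones(len(n))]@rot(p["orientation"]).T
def onz(p,uv,z):
    d=ray(p,uv); o=np.array(p["origin"]); return o+d*((z-o[2])/d[:,2])[:,None]
def proj(p,X):
    c=(np.asarray(X,float).reshape(-1,3)-p["origin"])@rot(p["orientation"]); c=c*[1,-1,-1]
    return cv2.projectPoints(c,np.zeros(3),np.zeros(3),p["mtx"],p["distortion"])[0][:,0]
def cloud(p,d):
    h,w=d.shape; v,u=np.mgrid[:h,:w]; uv=np.c_[u.ravel(),v.ravel()]
    return (np.array(p["origin"])+ray(p,uv)*d.reshape(-1,1)).reshape(h,w,3)
E
python3 - <<'E'
from h import *
from cell import camera_params
def ld(n): z=np.load(f"pics/{n}0.npz"); return z["im"],z["d"],camera_params(n)
im,d,p=ld("top"); C=cloud(p,d)
cv2.imwrite("pics/c1.png",cv2.resize(im[160:220,270:395,::-1],None,fx=6,fy=6,interpolation=3))
s,ds,ps=ld("scene")
cv2.imwrite("pics/c2.png",cv2.resize(s[195:290,90:255,::-1],None,fx=4.5,fy=4.5,interpolation=3))
for uv in [(300,181),(322,187),(347,191),(375,193),(284,175),(378,207),(175,165),(140,165),(150,190),(215,190),(174,195),(176,205),(122,152),(231,152),(231,213),(120,210),(225,300)]:
    print(uv,C[uv[1],uv[0]].round(4))
E
```

```text
(300, 181) [ 0.5147 -0.1034  0.0665]
(322, 187) [ 0.5008 -0.153   0.0633]
(347, 191) [ 0.4904 -0.2087  0.0662]
(375, 193) [ 0.4849 -0.2736  0.0651]
(284, 175) [ 0.5391 -0.0746  0.0098]
(378, 207) [ 0.4577 -0.2987  0.0112]
(175, 165) [0.5547 0.1725 0.0698]
(140, 165) [0.5559 0.2499 0.0717]
(150, 190) [0.4991 0.2256 0.0757]
(215, 190) [0.4967 0.0842 0.0747]
(174, 195) [0.4825 0.1663 0.1117]
(176, 205) [0.4647 0.1675 0.0819]
(122, 152) [ 0.6051  0.316  -0.0021]
(231, 152) [0.5821 0.0486 0.0692]
(231, 213) [0.4513 0.0525 0.0074]
(120, 210) [0.4567 0.2909 0.075 ]
(225, 300) [ 0.2506  0.0699 -0.0013]
```

View pics/c1.png

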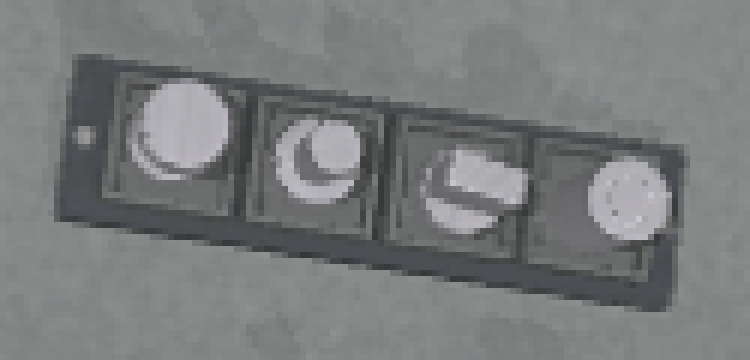

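View pics/c2.png

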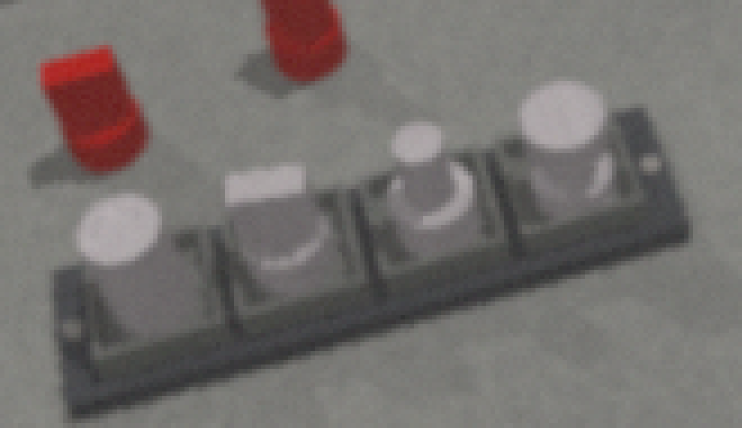

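Enlarged, the rack reads from the robot's left as flanged (300,181), stepped (322,187), blade (347,191), plain (375,193). All four are grey metal; the red ones are the decoys. Reversed, the pockets are flanged y −84, stepped −28, blade +28 and plain +84. Next come the metric poses.

```bash
cat > m.py <<'E'
from h import *
from cell import camera_params
def ld(n): z=np.load(f"pics/{n}0.npz"); return z["im"],z["d"],camera_params(n)
for n in ["top","scene"]:
    im,d,p=ld(n); C=cloud(p,d); X,Y,Z=C[...,0],C[...,1],C[...,2]
    print(n)
    # case lid
    m=(Z>.06)&(Z<.082)&(X>.4)&(X<.65)&(Y>.02)&(Y<.33)&(d>0)
    m=cv2.morphologyEx(m.astype(np.uint8),cv2.MORPH_OPEN,np.ones((3,3)))
    P=C[m>0]; r=cv2.minAreaRect(P[:,:2].astype(np.float32)); print("lid rect",r,"z",np.median(P[:,2]))
    # plane-cast: contour of the mask at z=.070
    c=max(cv2.findContours(m,0,cv2.CHAIN_APPROX_NONE)[0],key=cv2.contourArea)[:,0]
    print("lid cast",cv2.minAreaRect(onz(p,c,.070)[:,:2].astype(np.float32)))
    m=(Z>.095)&(X>.4)&(X<.65)&(Y>.02)&(Y<.33)&(d>0)
    P=C[m]; print("tab",len(P),P.mean(0),cv2.minAreaRect(P[:,:2].astype(np.float32)),np.percentile(P[:,2],[50,95]))
    g=im.min(2).astype(int); 
    m=((g>125)&(Z>.048)&(Z<.09)&(X>.43)&(X<.56)&(Y<-.05)&(Y>-.34)).astype(np.uint8)
    k,l,st,ce=cv2.connectedComponentsWithStats(m)
    for i in range(1,k):
        if st[i,4]<20: continue
        zz=[.063,.069,.067,.065]; y=C[l==i][:,1].mean(); j=int(np.argmin(abs(np.array([-.103,-.153,-.209,-.273])-y)))
        c=np.argwhere(l==i)[:,::-1].astype(float); W=onz(p,c,zz[j])
        print(["fl","st","bl","pl"][j],ce[i],st[i,4],W.mean(0).round(4),cv2.minAreaRect(W[:,:2].astype(np.float32)), np.median(C[l==i][:,2]))
E
python3 m.py
```

```text
top
lid rect ((0.5208409428596497, 0.17115658521652222), (0.242903932929039, 0.13787513971328735), 88.08575439453125) z 0.07222455210953016
lid cast ((0.5201820731163025, 0.17174522578716278), (0.24454545974731445, 0.13776269555091858), 88.062255859375)
tab 109 [0.47700119 0.17090295 0.11101919] ((0.47807222604751587, 0.17157945036888123), (0.01232362724840641, 0.030499562621116638), 83.35198211669922) [0.11297268 0.11592378]
fl [300.21590909 180.3125    ] 176 [ 0.5168 -0.1045  0.063 ] ((0.5175135731697083, -0.10405689477920532), (0.031527549028396606, 0.03200654312968254), 87.91633605957031) 0.06197719738560875
st [325.3015873  183.92063492] 63 [ 0.5068 -0.1595  0.069 ] ((0.5066562294960022, -0.15889018774032593), (0.018214026466012, 0.01801343820989132), 89.01790618896484) 0.06785411405451003
bl [350.3974359  189.14102564] 78 [ 0.4944 -0.2165  0.067 ] ((0.49429813027381897, -0.21665138006210327), (0.028664082288742065, 0.01380888931453228), 72.4615707397461) 0.06594845617483414
pl [374.39333333 192.8       ] 150 [ 0.4854 -0.2723  0.065 ] ((0.4860825538635254, -0.2725214660167694), 
[... 574 characters left out ...]
] ((0.5177457332611084, -0.10540027171373367), (0.03198012709617615, 0.032920386642217636), 60.225555419921875) 0.06297727255724883
st [182.26666667 226.41111111] 90 [ 0.5065 -0.1607  0.069 ] ((0.5063573718070984, -0.1611359417438507), (0.019349897280335426, 0.018743645399808884), 13.460596084594727) 0.06886734297341185
bl [148.54545455 235.62809917] 121 [ 0.4947 -0.2178  0.067 ] ((0.494964063167572, -0.2170318365097046), (0.03057834878563881, 0.013710273429751396), 72.42572021484375) 0.06660469734997665
pl [116.21645022 245.54545455] 231 [ 0.4856 -0.2726  0.065 ] ((0.4853048026561737, -0.2726966142654419), (0.031148042529821396, 0.030287187546491623), 60.898189544677734) 0.06500499359752254
```

Both views agree to about 1 mm. The case centre is near (0.520, 0.171) with yaw about −2°, and the tab is near (0.478, 0.171). I'll go above the tab first.

>>> drive_tool --pt "0.013 0.042 0" --pt "0.013 0.042 0" --pt "0.013 0.042 0" --pt "0.013 0.042 0" --pt "0.013 0.042 0" --pt "0.013 0.042 0" --pt "0.013 0.042 0" --pt "0.013 0.042 0" --pt "0.013 0.042 0" --pt "0.013 0.042 0" --pt "0.013 0.042 0" --pt "0.013 0.042 0" --pt "0.013 0.042 0" --pt "0.013 0.042 0" --pt "0.013 0.042 0" --pt "0.013 0.042 0" --pt "0.013 0.042 0" --pt "0 0 0" --roll '[-1.5,-1.5,-1.5,-1.5,-1.5,-1.5,-1.5,-1.5,-1.5,-1.5,-1.5,-1.5,-1.5,-1.5,-1.5,-1.5,-1.5,0]' --jaw '[0,0,0,0,0,0,0,0,0,0,0,0,0,0,0,0,0,0]' --grip_force 40

```text
clock: 1.95
eef_pos: [0.4681, 0.1716, 0.225]
eef_rot: [-0.003, 1.0, -0.03, 0.002]
wrist_force: [-0.4, -1.3, 0.2]
width: 0.0426
```

>>> drive_tool --pt "0.01 0 0" --pt "0 0 -0.03" --pt "0 0 -0.03" --pt "0 0 -0.03" --pt "0 0 -0.03" --pt "0 0 -0.02" --pt "0 0 -0.006" --pt "0 0 0" --roll '[1.2,0,0,0,0,0,0,0]' --jaw '[-0.1,-0.1,-0.1,-0.1,-0.1,-0.1,-0.1,-0.1]'

```text
clock: 2.75
eef_pos: [0.4819, 0.1651, 0.075]
eef_rot: [-0.003, 1.0, -0.018, 0.004]
wrist_force: [-0.5, 0.0, -0.9]
width: 0.0386
```

```bash
cat > look.py <<'E'
import sys
from h import *
from cell import manip,camera,camera_params
tag=sys.argv[1]
for n in sys.argv[2:]:
    p=camera_params(n); im,d=camera(n); np.savez(f"pics/{n}{tag}.npz",im=im,d=d,**{k:p[k] for k in p}); cv2.imwrite(f"pics/{n}{tag}.png",im[:,:,::-1])
s=manip.get_state(); q=s["eef_rot"]; print(s["clock"],s["eef_pos"].round(4),"yaw",np.degrees(2*np.arctan2(q[2],q[1])).round(2),s["wrist_force"].round(1),s["width"].round(4),s["qpos"].round(2))
E
python3 look.py 1 wrist scene
```

```text
Traceback (most recent call last):
  File "look.py", line 7, in <module>
    s=manip.get_state(); q=s["eef_rot"]; print(s["clock"],s["eef_pos"].round(4),"yaw",np.degrees(2*np.arctan2(q[2],q[1])).round(2),s["wrist_force"].round(1),s["width"].round(4),s["qpos"].round(2))
                                                                                                                                                             ^^^^^^^^^^^^^^^^
AttributeError: 'float' object has no attribute 'round'
```

View pics/wrist1.png

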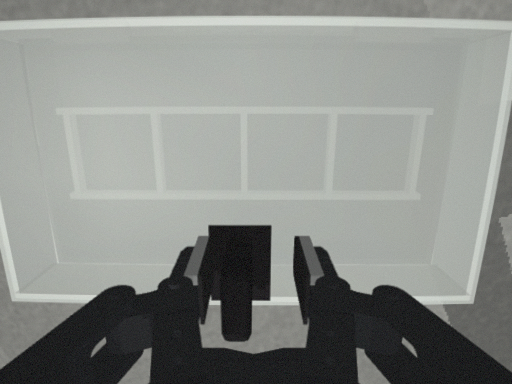

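View pics/scene1.png

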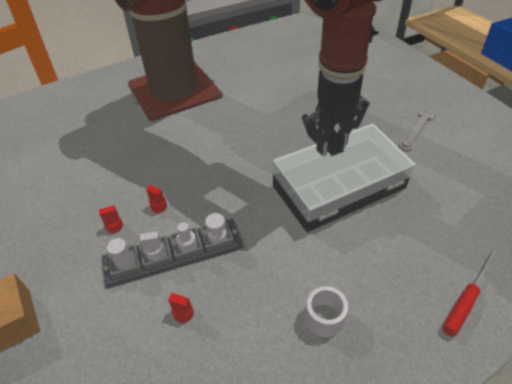

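The wrist view shows the tab at about (240,290) between the fingers, 6 mm left of centre. I'll centre on it and close.

>>> drive_tool --pt "-0.002 0.006 0" --pt "0 0 0" --pt "0 0 0" --pt "0 0 0" --pt "0 0 0" --pt "0 0 0" --roll '[0,0,0,0,0,0]' --jaw '[-0.1,-1,-1,-1,-1,-1]' --grip_force 40

```text
clock: 3.45
eef_pos: [0.4836, 0.172, 0.0804]
eef_rot: [-0.003, 1.0, -0.018, 0.009]
wrist_force: [1.0, -0.8, -3.1]
width: 0.0114
```

```bash
sed -i 's/s\["width"\].round(4)/round(float(s["width"]),4)/' look.py; python3 look.py 2
```

```text
3.45 [0.4836 0.172  0.0804] yaw -2.03 [ 1.  -0.8 -3.1] 0.0114 [0.19 0.11 1.96 0.   1.06 1.79]
```

Pinched, at 11.4 mm opening. Now I'll work out the arc.

```bash
cat > arc.py <<'E'
import sys,numpy as np
# args: th_start th_end n ; prints rows dx,dz in mm along case x
a,b,n=float(sys.argv[1]),float(sys.argv[2]),int(sys.argv[3]); dx,dz=-.1044,.0674
t=np.linspace(a,b,n+1); x=dx*np.cos(t)+dz*np.sin(t); z=-dx*np.sin(t)+dz*np.cos(t)
for k in range(n): print(t[k+1].round(2),((x[k+1]-x[k])*1e3).round(1),((z[k+1]-z[k])*1e3).round(1))
print("end rel x,z",x[-1],z[-1])
E
python3 arc.py 0 0.9 12
```

```text
0.08 5.3 7.6
0.15 5.9 7.2
0.22 6.4 6.7
0.3 6.9 6.2
0.38 7.4 5.7
0.45 7.8 5.1
0.52 8.1 4.5
0.6 8.4 3.9
0.68 8.7 3.3
0.75 8.9 2.6
0.82 9.1 1.9
0.9 9.2 1.3
end rel x,z -0.012099846978564983 0.12367584122655206
```

>>> drive_tool --pt "0.005 0 0.008" --pt "0.006 0 0.007" --pt "0.006 0 0.007" --pt "0.007 0 0.006" --pt "0.007 0 0.006" --pt "0.008 0 0.005" --roll '[0,0,0,0,0,0]' --jaw '[-1,-1,-1,-1,-1,-1]'

```text
clock: 4.05
eef_pos: [0.5173, 0.1708, 0.1153]
eef_rot: [-0.001, 1.0, -0.018, -0.0]
wrist_force: [-5.2, -2.1, -2.4]
width: 0.0112
```

```bash
python3 look.py 3 scene
```

```text
4.1 [0.5193 0.1707 0.1165] yaw -2.03 [-3.9 -2.2 -1.9] 0.0116 [0.17 0.14 1.84 0.   1.15 1.78]
```

View pics/scene3.png

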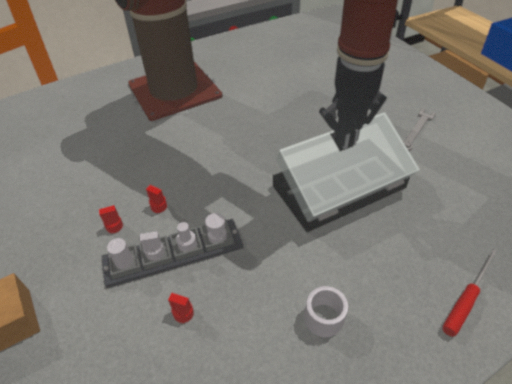

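The scene view shows the lid rising with the tab (near 345,130). I'll keep going round the arc.

```bash
python3 arc.py 0.42 1.1 8;python3 arc.py 1.1 1.8 9
```

```text
0.5 9.1 5.4
0.59 9.5 4.6
0.68 9.9 3.8
0.76 10.1 2.9
0.85 10.4 2.0
0.93 10.5 1.2
1.02 10.6 0.3
1.1 10.5 -0.6
end rel x,z 0.012711940991310476 0.12361442697449779
1.18 9.6 -1.4
1.26 9.4 -2.1
1.33 9.2 -2.8
1.41 9.0 -3.5
1.49 8.7 -4.2
1.57 8.3 -4.9
1.64 7.9 -5.5
1.72 7.5 -6.1
1.8 7.0 -6.7
end rel x,z 0.08935722900714865 0.08635627148136951
```

>>> drive_tool --pt "0.009 0 0.006" --pt "0.009 0 0.005" --pt "0.01 0 0.004" --pt "0.01 0 0.003" --pt "0.01 -0.001 0.002" --pt "0.01 -0.001 0.001" --pt "0.01 -0.001 0" --roll '[0,0,0,0,0,0,0]' --jaw '[-1,-1,-1,-1,-1,-1,-1]'

```text
clock: 4.8
eef_pos: [0.5889, 0.168, 0.1375]
eef_rot: [-0.002, 1.0, -0.018, -0.003]
wrist_force: [-5.1, 0.8, -4.3]
width: 0.0115
```

>>> drive_tool --pt "0.01 0 -0.001" --pt "0.01 0 -0.001" --pt "0.01 -0.001 -0.002" --pt "0.009 0 -0.003" --pt "0.009 -0.001 -0.004" --pt "0.009 0 -0.004" --pt "0.009 -0.001 -0.005" --pt "0.008 0 -0.006" --pt "0.008 0 -0.006" --pt "0.006 0 -0.006" --pt "0 0 0" --roll '[0,0,0,0,0,0,0,0,0,0,0]' --jaw '[-1,-1,-1,-1,-1,-1,-1,-1,-1,-1,-1]'

```text
clock: 5.9
eef_pos: [0.6827, 0.1645, 0.0986]
eef_rot: [-0.001, 1.0, -0.017, -0.008]
wrist_force: [-5.3, -0.3, -4.5]
width: 0.0118
```

```bash
python3 look.py 4 scene
```

```text
5.95 [0.6825 0.1646 0.0988] yaw -1.92 [-4.4 -0.5 -4.5] 0.0117 [0.12 0.52 1.39 0.   1.24 1.73]
```

View pics/scene4.png

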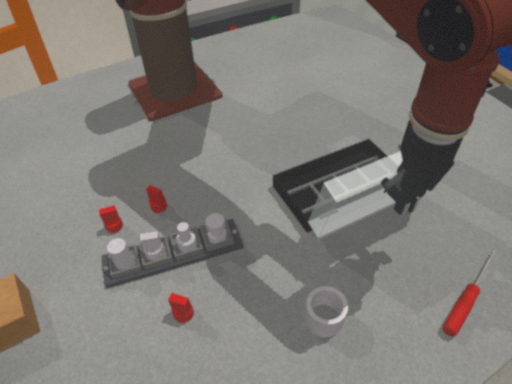

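The lid is wide open, at about 1.8 rad. I'll release, lift straight up, and go to the rack while turning the jaw across the row.

>>> drive_tool --pt "0 0 0" --pt "0 0 0" --pt "0 0 0" --pt "0 0 0.02" --pt "0 0 0.04" --pt "0 0 0.045" --pt "0 -0.01 0.02" --pt "-0.014 -0.022 0" --pt "-0.014 -0.022 0" --pt "-0.014 -0.022 0" --pt "-0.014 -0.022 0" --pt "-0.014 -0.022 0" --pt "-0.014 -0.022 0" --pt "-0.014 -0.022 0" --pt "-0.014 -0.022 0" --pt "-0.014 -0.022 0" --pt "-0.014 -0.022 0" --pt "-0.014 -0.022 0" --pt "-0.012 -0.018 0" --pt "0 0 0" --roll '[0,0,0,0,0,0,0,7,7,7,7,7,7,7,7,7,7,7,4,0]' --jaw '[0,0,0,0,0,0,0,0.3,0.3,0.3,0.3,0.3,0.3,0.3,0.3,0.3,0.3,0.3,0.3,0.3]'

```text
clock: 7.95
eef_pos: [0.5306, -0.1155, 0.2633]
eef_rot: [0.002, 0.75, 0.661, 0.025]
wrist_force: [0.1, -0.4, 0.7]
width: 0.0556
```

```bash
python3 look.py 5 top wrist
```

```text
8.05 [ 0.5315 -0.1137  0.2632] yaw 82.66 [ 0.3 -0.3 -0.1] 0.0555 [-0.38 -0.02  1.73  0.04  1.41 -0.26]
```

View pics/top5.png

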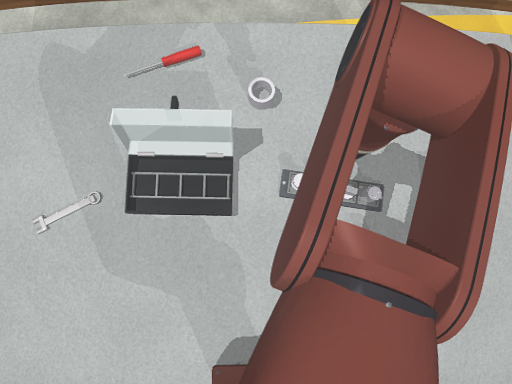

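View pics/wrist5.png

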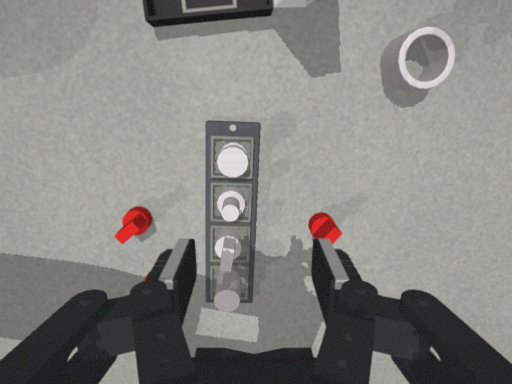

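The lid is open with the black tab at (175,103), and the pocket grid is visible around (181,187). The wrist view shows the four horns in order. I'll measure the pocket grid.

```bash
python3 - <<'E'
from h import *
z=np.load("pics/top5.npz"); im=z["im"]; p={k:z[k] for k in ["mtx","distortion","origin","orientation"]}
g=im.mean(2)
cv2.imwrite("pics/c5.png",cv2.resize(im[95:225,100:245,::-1],None,fx=5,fy=5,interpolation=3))
roi=np.zeros_like(g,bool); roi[163:207,129:232]=1
m=((g>70)&roi).astype(np.uint8)
k,l,st,ce=cv2.connectedComponentsWithStats(m); print(st,ce)
i=1+np.argmax(st[1:,4]); c=np.argwhere(l==i)[:,::-1].astype(float)
W=onz(p,c,.013); r=cv2.minAreaRect(W[:,:2].astype(np.float32)); print(r)
E
```

```text
[[     0      0    512    384 195561]
 [   139    163      1      2      2]
 [   138    166      1      3      3]
 [   141    167      1      1      1]
 [   130    171    101     29    942]
 [   137    176      1      4      4]
 [   139    178      1      1      1]
 [   137    181      2      6      8]
 [   140    181      1      1      1]
 [   141    183      1      1      1]
 [   140    185      1      1      1]
 [   136    188      9      5     19]
 [   144    188      1      1      1]
 [   136    193      1      1      1]
 [   136    199     11      8     54]
 [   144    199      2      2      3]
 [   148    200      2      1      2]
 [   151    200      1      1      1]
 [   157    200      1      1      1]
 [   148    206      1      1      1]] [[255.921559   191.52900118]
 [139.         163.5       ]
 [138.         167.        ]
 [141.         167.        ]
 [180.88216561 185.09872611]
 [137.         177.5       ]
 [139.         178.        ]
 [137.25       183.875     ]
 [140.         181.        ]
 [141.         183.        ]
 [140.         185.        ]
 [139.         190.42105263]
 [144.         188.        ]
 [136.         193.        ]
 [139.46296296 202.94444444]
 [144.33333333 199.66666667]
 [148.5        200.        ]
 [151.         200.        ]
 [157.         200.        ]
 [148.         206.        ]]
((0.5183820724487305, 0.17087948322296143), (0.236154705286026, 0.06344283372163773), 87.64320373535156)
```

View pics/c5.png

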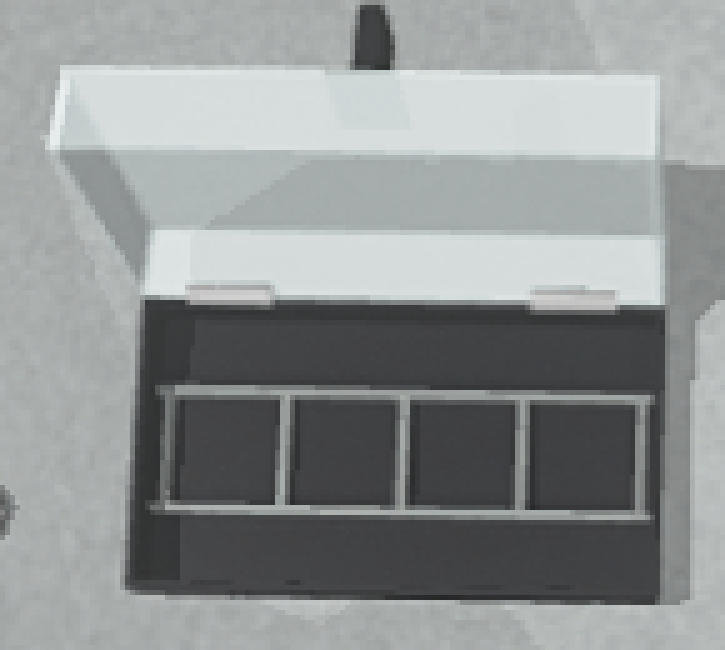

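>>> drive_tool --pt "0 0 0" --pt "0 0 0" --roll '[0,0]' --jaw '[0.3,0.3]'

```text
clock: 8.25
eef_pos: [0.5327, -0.1125, 0.2642]
eef_rot: [0.002, 0.751, 0.66, 0.026]
wrist_force: [-0.4, -0.5, 1.2]
width: 0.0557
```

The case centre is (0.519, 0.171) with yaw −2.2°. The pocket targets are flanged (0.516, 0.087), stepped (0.518, 0.143), blade (0.520, 0.199) and plain (0.522, 0.255). Next I descend to the flanged horn.

>>> drive_tool --pt "-0.008 0.004 0" --pt "-0.007 0.003 -0.02" --pt "0 0 -0.03" --pt "0 0 -0.03" --pt "0 0 -0.03" --pt "0 0 -0.03" --pt "0 0 -0.02" --pt "0 0 0" --roll '[-1.5,-1.5,0,0,0,0,0,0]' --jaw '[0.3,0.3,0.3,0.3,0.3,0.3,0.3,0.3]'

```text
clock: 9.05
eef_pos: [0.5159, -0.0981, 0.1005]
eef_rot: [0.004, 0.77, 0.638, 0.027]
wrist_force: [-0.6, -0.2, -0.9]
width: 0.0552
```

```bash
python3 look.py 6 wrist
```

```text
9.1 [ 0.5168 -0.0984  0.1019] yaw 79.32 [-1.1 -0.3 -0.4] 0.0557 [-0.37  0.09  1.94  0.05  1.08 -0.2 ]
```

View pics/wrist6.png

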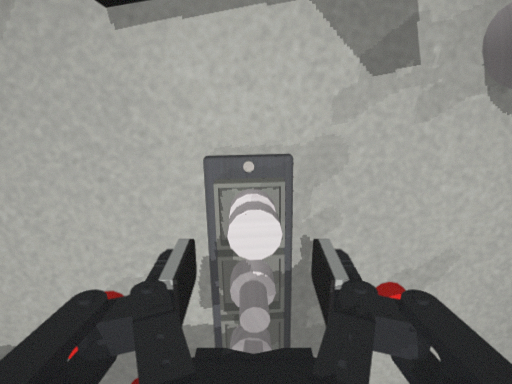

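The flanged head is centred between the fingers at (255,232). I'll descend the rest of the way and grip.

>>> drive_tool --pt "0 -0.007 -0.025" --pt "0 0 -0.025" --pt "0 0 -0.013" --pt "0 0 -0.003" --pt "0 0 0" --pt "0 0 0" --pt "0 0 0" --pt "0 0 0" --roll '[0,0,0,0,0,0,0,0]' --jaw '[0.3,0.3,0.3,0.3,-1,-1,-1,-1]' --grip_force 50

```text
clock: 9.9
eef_pos: [0.5213, -0.1055, 0.0447]
eef_rot: [0.009, 0.769, 0.638, 0.03]
wrist_force: [-1.0, 0.3, -1.4]
width: 0.032
```

```bash
python3 look.py 7 wrist scene
```

```text
10.0 [ 0.5214 -0.1056  0.0447] yaw 79.37 [-2.5  1.   0.9] 0.0325 [-0.38  0.18  1.95  0.05  0.96 -0.22]
```

View pics/scene7.png

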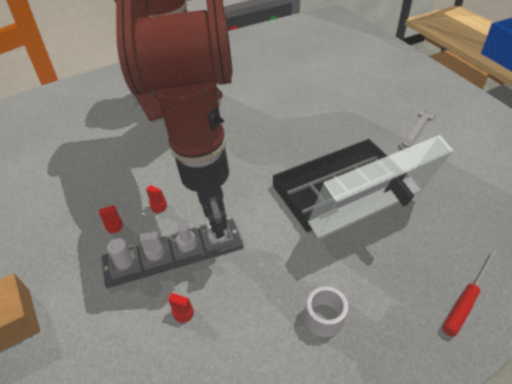

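View pics/wrist7.png

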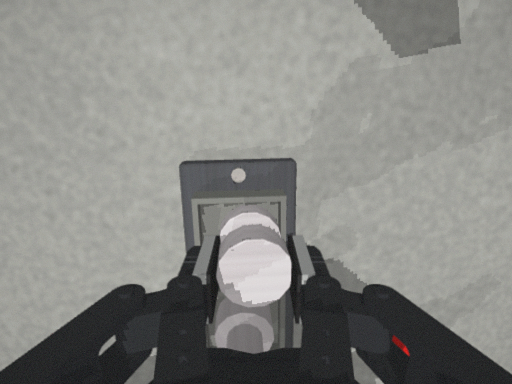

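It's gripped, but the TCP is at z = 0.045, 8–9 mm high on the head. I'll open, go lower and regrip.

>>> drive_tool --pt "0 0 0" --pt "0 0 0" --pt "-0.002 0 -0.006" --pt "-0.001 0 -0.004" --pt "0 0 -0.002" --pt "0 0 -0.001" --pt "0 0 -0.001" --pt "0 0 -0.001" --roll '[0,0,0,0,0,0,0,0]' --jaw '[0.2,0.2,0.2,0.2,-1,-1,-1,-1]' --grip_force 50

```text
clock: 10.8
eef_pos: [0.5213, -0.1067, 0.0341]
eef_rot: [0.011, 0.769, 0.638, 0.031]
wrist_force: [-6.3, 1.6, 12.1]
width: 0.0328
```

>>> drive_tool --pt "0 0 0.01" --pt "0 0 0.02" --pt "0 0 0.03" --pt "0 0 0.03" --pt "0 0 0.01" --pt "0 0 0" --roll '[0,0,0,0,0,0]' --jaw '[-1,-1,-1,-1,-1,-1]'

```text
clock: 11.4
eef_pos: [0.5194, -0.106, 0.1366]
eef_rot: [0.01, 0.769, 0.638, 0.031]
wrist_force: [0.0, 0.5, -0.8]
width: 0.0329
```

```bash
cat > ax.py <<'E'
from h import *
from cell import manip
s=manip.get_state(); q=s["eef_rot"]; print(s["clock"],s["eef_pos"].round(4),"yaw",np.degrees(2*np.arctan2(q[2],q[1])).round(2),"axis",rot(q)[:,2].round(3),s["wrist_force"].round(1),round(float(s["width"]),4),s["qpos"].round(3))
E
python3 ax.py; python3 look.py 8 wrist
```

```text
11.4 [ 0.5194 -0.106   0.1366] yaw 79.37 axis [ 0.059  0.024 -0.998] [ 0.   0.5 -0.8] 0.0329 [-0.378  0.043  1.91   0.049  1.143 -0.212]
11.45 [ 0.5191 -0.1059  0.1358] yaw 79.37 [ 0.2  0.5 -1. ] 0.0328 [-0.38  0.04  1.91  0.05  1.14 -0.21]
```

View pics/wrist8.png

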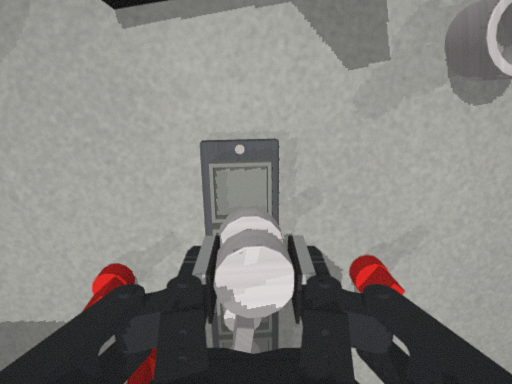

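The horn is up, standing straight in the jaw. Next I carry it to the rightmost pocket.

>>> drive_tool --pt "0 0.015 0" --pt "0 0.025 0" --pt "0 0.03 0" --pt "0 0.03 0" --pt "0 0.03 0" --pt "0 0.03 0" --pt "0 0.02 0" --pt "0 0.012 0" --pt "0 0 0" --roll '[1,1,1,1,1,1,1,1,0]' --jaw '[-1,-1,-1,-1,-1,-1,-1,-1,-1]'

```text
clock: 12.35
eef_pos: [0.5071, 0.099, 0.1194]
eef_rot: [-0.003, 0.72, 0.694, 0.023]
wrist_force: [-0.1, -0.1, -1.9]
width: 0.0327
```

```bash
python3 ax.py; python3 look.py 9 wrist top
```

```text
12.35 [0.5071 0.099  0.1194] yaw 87.86 axis [ 0.029  0.036 -0.999] [-0.1 -0.1 -1.9] 0.0327 [0.017 0.046 1.941 0.04  1.125 0.038]
12.45 [0.5075 0.0974 0.1197] yaw 87.73 [-0.1  0.4 -0.5] 0.0325 [0.01 0.05 1.94 0.04 1.13 0.04]
```

View pics/wrist9.png

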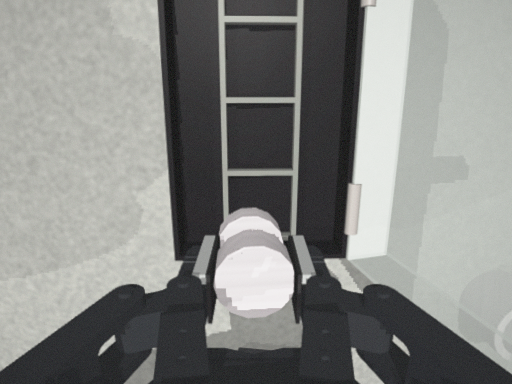

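>>> drive_tool --pt "0.005 -0.006 0" --pt "0.003 -0.004 0" --pt "0 0 -0.02" --pt "0 0 -0.02" --pt "0 0 -0.02" --pt "0 0 0" --roll '[0,0,0,0,0,0]' --jaw '[-1,-1,-1,-1,-1,-1]'

```text
clock: 13.05
eef_pos: [0.5198, 0.0794, 0.0596]
eef_rot: [0.0, 0.724, 0.69, 0.024]
wrist_force: [-0.5, 0.5, -1.9]
width: 0.0322
```

```bash
python3 ax.py; python3 look.py 10 wrist
```

```text
13.05 [0.5198 0.0794 0.0596] yaw 87.22 axis [ 0.035  0.033 -0.999] [-0.5  0.5 -1.9] 0.0322 [-0.02   0.152  1.955  0.041  1.001  0.007]
13.1 [0.521  0.0794 0.0612] yaw 87.23 [-0.1 -0.9 -1.7] 0.0327 [-0.02  0.15  1.95  0.04  1.    0.01]
```

View pics/wrist10.png

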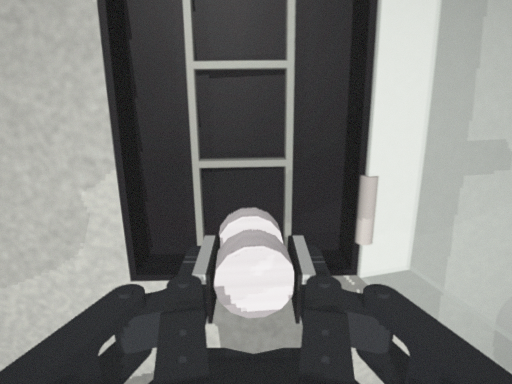

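>>> drive_tool --pt "-0.004 0.005 0" --pt "-0.001 0.002 -0.005" --pt "0 0 -0.012" --pt "0 0 -0.01" --pt "0 0 -0.005" --pt "0 0 0" --roll '[0,0,0,0,0,0]' --jaw '[-1,-1,-1,-1,-1,-1]'

```text
clock: 13.7
eef_pos: [0.5188, 0.086, 0.0306]
eef_rot: [0.003, 0.724, 0.689, 0.028]
wrist_force: [0.3, -0.0, -1.2]
width: 0.0326
```

```bash
python3 ax.py
```

```text
13.7 [0.5188 0.086  0.0306] yaw 87.15 axis [ 0.044  0.033 -0.998] [ 0.3 -0.  -1.2] 0.0326 [-0.007  0.195  1.972  0.042  0.931  0.018]
```

>>> drive_tool --pt "-0.001 0 -0.004" --pt "-0.001 0 -0.003" --pt "0 0 -0.001" --roll '[0,0,0]' --jaw '[-1,-1,-1]'

```text
clock: 14.0
eef_pos: [0.5174, 0.0863, 0.0242]
eef_rot: [0.003, 0.724, 0.689, 0.028]
wrist_force: [-7.7, -0.5, 16.9]
width: 0.0324
```

Contact with the floor, 17 N up. I'll release and lift.

>>> drive_tool --pt "0 0 0.001" --pt "0 0 0" --pt "0 0 0.001" --pt "0 0 0.01" --pt "0 0 0.025" --pt "0 0 0.03" --pt "0 0 0.03" --pt "0 0 0.01" --pt "0 0 0" --roll '[0,0,0,0,0,0,0,0,0]' --jaw '[-0.1,0.2,0.2,0.2,0.2,0.2,0.2,0.2,0.2]'

```text
clock: 14.9
eef_pos: [0.5167, 0.0862, 0.137]
eef_rot: [0.003, 0.724, 0.689, 0.028]
wrist_force: [1.2, -0.1, -0.3]
width: 0.0512
```

```bash
python3 ax.py; python3 look.py 11 wrist scene
```

```text
14.9 [0.5167 0.0862 0.137 ] yaw 87.18 axis [ 0.045  0.033 -0.998] [ 1.2 -0.1 -0.3] 0.0512 [-0.007  0.029  1.922  0.037  1.146  0.028]
15.0 [0.5156 0.0862 0.135 ] yaw 87.17 [ 0.6 -0.7 -0.5] 0.0513 [-0.01  0.03  1.92  0.04  1.14  0.03]
```

View pics/wrist11.png

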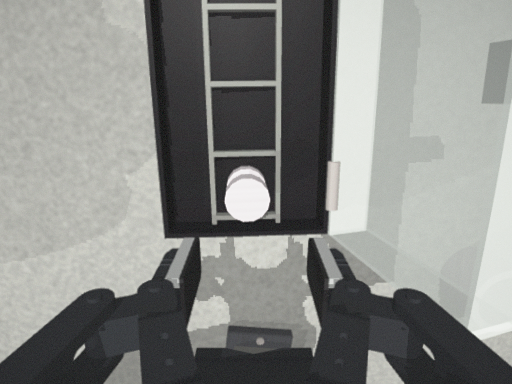

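View pics/scene11.png

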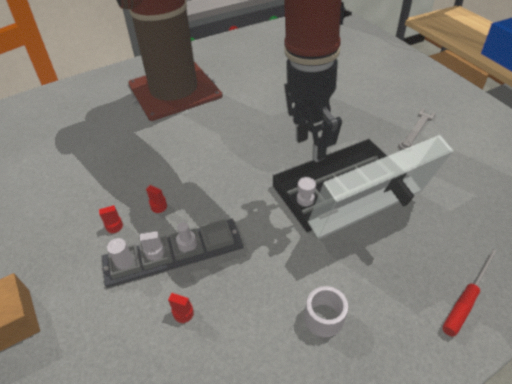

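The flanged horn stands upright in the rightmost pocket: foot and head are at (247,190) in the wrist view and (307,190) in the scene view. Next is the stepped horn.

>>> drive_tool --pt "-0.001 -0.02 0" --pt "-0.001 -0.03 0" --pt "-0.001 -0.035 0" --pt "-0.001 -0.035 0" --pt "-0.001 -0.035 0" --pt "-0.001 -0.035 0" --pt "-0.001 -0.03 0" --pt "-0.001 -0.015 0" --pt "-0.001 -0.005 0" --pt "0 0 0" --roll '[-1,-1,-1,-1,-1,-1,-1,-1,0,0]' --jaw '[0.2,0.2,0.2,0.2,0.2,0.2,0.2,0.2,0.2,0.2]'

```text
clock: 16.0
eef_pos: [0.4931, -0.1583, 0.1147]
eef_rot: [-0.01, 0.772, 0.636, 0.019]
wrist_force: [-0.0, 0.6, -0.2]
width: 0.051
```

```bash
python3 ax.py; python3 look.py 12 wrist
```

```text
16.0 [ 0.4931 -0.1583  0.1147] yaw 78.95 axis [ 0.017  0.039 -0.999] [-0.   0.6 -0.2] 0.051 [-0.491  0.08   1.915  0.047  1.15  -0.317]
16.05 [ 0.4931 -0.1578  0.1146] yaw 78.98 [-0.2  0.6  0. ] 0.0511 [-0.49  0.08  1.92  0.05  1.15 -0.32]
```

View pics/wrist12.png

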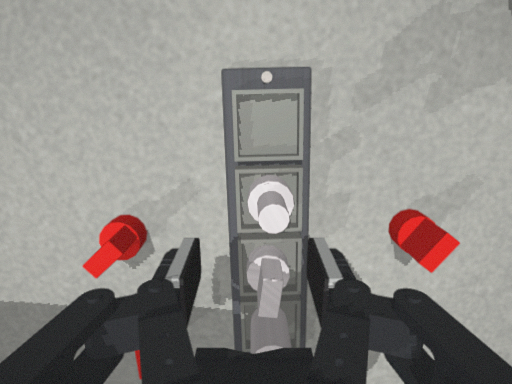

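The stepped horn's stem is at (273,218), right of centre by about the 13 mm computed.

>>> drive_tool --pt "0.008 -0.001 0" --pt "0.003 -0.001 -0.01" --pt "0 0 -0.015" --pt "0 0 -0.012" --pt "0 0 0" --roll '[0,0,0,0,0]' --jaw '[0,0,0,0,0]'

```text
clock: 16.55
eef_pos: [0.5059, -0.1556, 0.0741]
eef_rot: [-0.01, 0.77, 0.638, 0.019]
wrist_force: [0.3, 0.6, 0.8]
width: 0.043
```

```bash
python3 ax.py
```

```text
16.55 [ 0.5059 -0.1556  0.0741] yaw 79.34 axis [ 0.017  0.041 -0.999] [0.3 0.6 0.8] 0.043 [-0.475  0.164  1.908  0.05   1.073 -0.313]
```

>>> drive_tool --pt "0 -0.004 -0.012" --pt "0 0 -0.01" --pt "0 0 -0.006" --pt "0 0 -0.001" --pt "0 0 0" --roll '[0,0,0,0,0]' --jaw '[0,0,0,0,0]'

```text
clock: 17.05
eef_pos: [0.506, -0.1594, 0.0424]
eef_rot: [-0.011, 0.769, 0.639, 0.019]
wrist_force: [-0.3, -0.3, -0.7]
width: 0.0426
```

```bash
python3 ax.py;python3 look.py 13 wrist
```

```text
17.05 [ 0.506  -0.1594  0.0424] yaw 79.39 axis [ 0.016  0.041 -0.999] [-0.3 -0.3 -0.7] 0.0426 [-0.482  0.218  1.917  0.052  1.012 -0.324]
17.1 [ 0.506  -0.1594  0.0425] yaw 79.39 [0.9 0.7 1. ] 0.0425 [-0.48  0.22  1.92  0.05  1.01 -0.32]
```

View pics/wrist13.png

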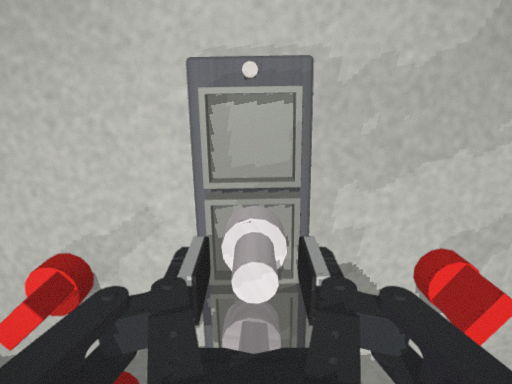

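The stem at (255,278) is centred between the fingers. Close and lift.

>>> drive_tool --pt "0 0 0" --pt "0 0 0" --pt "0 0 0" --pt "0 0 0" --pt "0 0 0" --pt "0 0 0.01" --pt "0 0 0.02" --pt "0 0 0.025" --pt "0 0 0.02" --pt "0 0 0.005" --pt "0 0 0" --roll '[0,0,0,0,0,0,0,0,0,0,0]' --jaw '[-1,-1,-1,-1,-1,-1,-1,-1,-1,-1,-1]' --grip_force 50

```text
clock: 18.2
eef_pos: [0.5056, -0.1592, 0.1282]
eef_rot: [-0.01, 0.769, 0.639, 0.019]
wrist_force: [0.3, -0.0, -1.9]
width: 0.0178
```

```bash
python3 ax.py;python3 look.py 14 wrist
```

```text
18.2 [ 0.5056 -0.1592  0.1282] yaw 79.39 axis [ 0.017  0.04  -0.999] [ 0.3 -0.  -1.9] 0.0178 [-0.482  0.092  1.874  0.047  1.18  -0.315]
18.25 [ 0.5055 -0.1591  0.1278] yaw 79.39 [-0.5 -0.9 -0.6] 0.0172 [-0.48  0.09  1.87  0.05  1.18 -0.31]
```

View pics/wrist14.png

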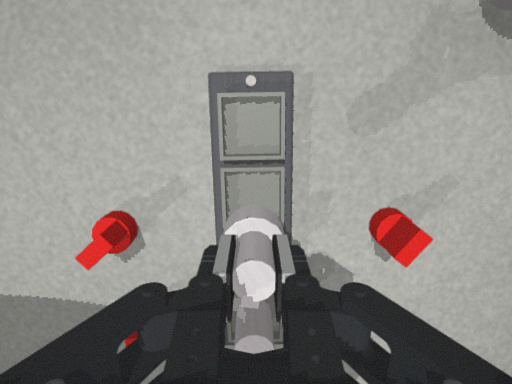

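>>> drive_tool --pt "0.002 0.02 0.001" --pt "0.002 0.03 0.002" --pt "0.002 0.035 0.002" --pt "0.002 0.035 0.002" --pt "0.002 0.035 0.002" --pt "0.002 0.035 0.002" --pt "0.002 0.035 0.001" --pt "0.002 0.03 0.001" --pt "0.002 0.02 0" --pt "0.001 0.01 0" --pt "0 0.003 0" --pt "0 0 0" --roll '[0.8,0.8,0.8,0.8,0.8,0.8,0.8,0.8,0.8,0.8,0,0]' --jaw '[-1,-1,-1,-1,-1,-1,-1,-1,-1,-1,-1,-1]'

```text
clock: 19.45
eef_pos: [0.5145, 0.139, 0.1261]
eef_rot: [-0.019, 0.722, 0.691, 0.011]
wrist_force: [0.8, 0.1, -1.6]
width: 0.0175
```

```bash
python3 ax.py;python3 look.py 15 wrist
```

```text
19.45 [0.5145 0.139  0.1261] yaw 87.5 axis [-0.012  0.043 -0.999] [ 0.8  0.1 -1.6] 0.0175 [0.088 0.105 1.865 0.047 1.181 0.114]
19.5 [0.5145 0.1387 0.1261] yaw 87.47 [-0.2  0.4 -0.7] 0.0176 [0.09 0.1  1.86 0.05 1.18 0.11]
```

View pics/wrist15.png

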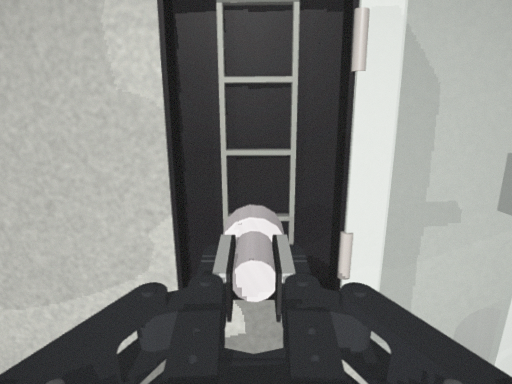

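>>> drive_tool --pt "0.002 0.003 0" --pt "0.001 0.001 -0.01" --pt "0 0 -0.02" --pt "0 0 -0.02" --pt "0 0 -0.015" --pt "0 0 0" --pt "0 0 0" --roll '[0,0,0,0,0,0,0]' --jaw '[-1,-1,-1,-1,-1,-1,-1]'

```text
clock: 20.2
eef_pos: [0.5188, 0.1379, 0.0572]
eef_rot: [-0.019, 0.725, 0.688, 0.011]
wrist_force: [0.0, -0.2, -0.3]
width: 0.0177
```

```bash
python3 ax.py
```

```text
20.2 [0.5188 0.1379 0.0572] yaw 87.02 axis [-0.01   0.042 -0.999] [ 0.  -0.2 -0.3] 0.0177 [0.086 0.209 1.894 0.049 1.046 0.114]
```

>>> drive_tool --pt "-0.001 0.004 -0.005" --pt "0 0.001 -0.008" --pt "0 0 -0.006" --pt "0 0 -0.003" --pt "0 0 0" --roll '[0,0,0,0,0]' --jaw '[-1,-1,-1,-1,-1]'

```text
clock: 20.7
eef_pos: [0.5195, 0.1433, 0.0355]
eef_rot: [-0.017, 0.725, 0.688, 0.012]
wrist_force: [-0.7, 0.6, -1.5]
width: 0.0173
```

>>> drive_tool --pt "-0.001 0 -0.003" --pt "0 0 -0.002" --roll '[0,0]' --jaw '[-1,-1]'

```text
clock: 20.9
eef_pos: [0.5196, 0.1435, 0.0333]
eef_rot: [-0.017, 0.725, 0.688, 0.013]
wrist_force: [-12.3, -2.7, 26.9]
width: 0.0178
```

On the floor. Release and lift.

>>> drive_tool --pt "0 0 0.001" --pt "0 0 0" --pt "0 0 0.001" --pt "0 0 0.01" --pt "0 0 0.025" --pt "0 0 0.03" --pt "0 0 0.02" --pt "0 0 0.005" --pt "0 0 0" --roll '[0,0,0,0,0,0,0,0,0]' --jaw '[-0.4,0,0,0,0,0,0,0,0]'

```text
clock: 21.8
eef_pos: [0.52, 0.1435, 0.1316]
eef_rot: [-0.016, 0.725, 0.688, 0.014]
wrist_force: [1.0, -0.8, -0.1]
width: 0.0425
```

```bash
python3 ax.py; python3 look.py 16 wrist scene
```

```text
21.8 [0.52   0.1435 0.1316] yaw 87.03 axis [-0.003  0.042 -0.999] [ 1.  -0.8 -0.1] 0.0425 [0.096 0.106 1.852 0.046 1.183 0.131]
21.9 [0.5192 0.1435 0.1302] yaw 87.02 [ 0.2 -0.5  0.1] 0.0427 [0.1  0.11 1.85 0.05 1.18 0.13]
```

View pics/wrist16.png

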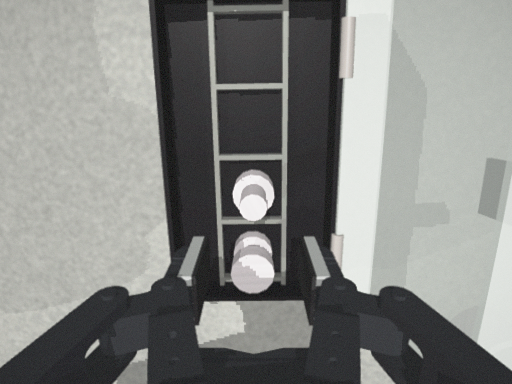

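Flanged (253,265) and stepped (253,195) both stand upright in the right two pockets. Next is the blade horn, with the jaw at yaw 72.4°.

>>> drive_tool --pt "-0.001 -0.02 0.001" --pt "-0.001 -0.03 0.001" --pt "-0.001 -0.04 0.002" --pt "-0.001 -0.04 0.002" --pt "-0.001 -0.04 0.002" --pt "-0.001 -0.04 0.002" --pt "-0.001 -0.04 0.002" --pt "-0.001 -0.04 0.001" --pt "-0.001 -0.03 0.001" --pt "-0.001 -0.02 0" --pt "-0.001 -0.01 0" --pt "0 -0.003 0" --pt "0 0 0" --roll '[-1.3,-1.3,-1.3,-1.3,-1.3,-1.3,-1.3,-1.3,-1.3,-1.3,-1.3,0,0]' --jaw '[0,0,0,0,0,0,0,0,0,0,0,0,0]'

```text
clock: 23.2
eef_pos: [0.494, -0.2183, 0.1248]
eef_rot: [-0.029, 0.807, 0.589, 0.008]
wrist_force: [0.1, -0.0, 0.2]
width: 0.0426
```

```bash
python3 ax.py; python3 look.py 17 wrist
```

```text
23.2 [ 0.494  -0.2183  0.1248] yaw 72.23 axis [-0.022  0.056 -0.998] [ 0.1 -0.   0.2] 0.0426 [-0.584  0.156  1.811  0.037  1.224 -0.287]
23.25 [ 0.494  -0.2179  0.1248] yaw 72.26 [-0.3  0.1  0.6] 0.0429 [-0.58  0.16  1.81  0.04  1.22 -0.29]
```

View pics/wrist17.png

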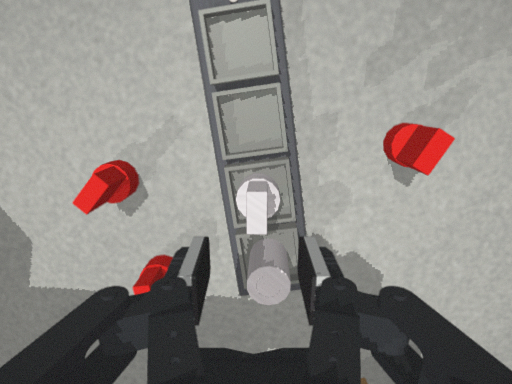

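The blade at (257,210) is centred and aligned with the jaw. The red decoys at (108,185), (155,275) and (415,148) are well clear. Descending.

>>> drive_tool --pt "0 0 -0.01" --pt "0 0 -0.02" --pt "0 0 -0.02" --pt "0 0 -0.01" --pt "0 0 0" --pt "0 0 0" --roll '[0,0,0,0,0,0]' --jaw '[0,0,0,0,0,0]'

```text
clock: 23.85
eef_pos: [0.4946, -0.2119, 0.0611]
eef_rot: [-0.03, 0.805, 0.593, 0.008]
wrist_force: [-0.4, 0.3, 0.1]
width: 0.043
```

```bash
python3 ax.py
```

```text
23.85 [ 0.4946 -0.2119  0.0611] yaw 72.74 axis [-0.022  0.057 -0.998] [-0.4  0.3  0.1] 0.043 [-0.574  0.238  1.85   0.04   1.103 -0.292]
```

>>> drive_tool --pt "0 -0.003 -0.006" --pt "0 -0.001 -0.007" --pt "0 0 -0.005" --pt "0 0 -0.002" --pt "0 0 0" --roll '[0,0,0,0,0]' --jaw '[0,0,0,0,0]'

```text
clock: 24.35
eef_pos: [0.4963, -0.2171, 0.0418]
eef_rot: [-0.028, 0.805, 0.593, 0.009]
wrist_force: [-1.2, -0.5, -0.6]
width: 0.0424
```

```bash
python3 ax.py;python3 look.py 18 wrist
```

```text
24.35 [ 0.4963 -0.2171  0.0418] yaw 72.77 axis [-0.019  0.055 -0.998] [-1.2 -0.5 -0.6] 0.0424 [-0.58   0.273  1.851  0.041  1.064 -0.3  ]
24.4 [ 0.4963 -0.2171  0.0419] yaw 72.76 [-0.5  0.8  0.5] 0.0428 [-0.58  0.27  1.85  0.04  1.06 -0.3 ]
```

View pics/wrist18.png

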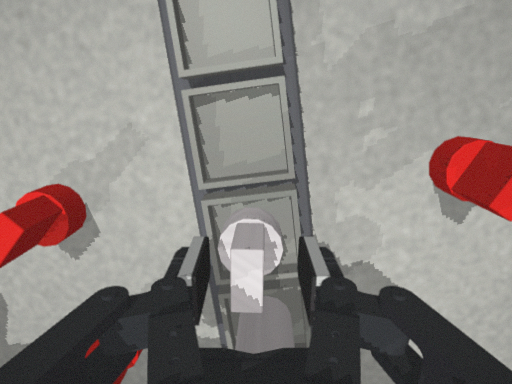

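The blade is at (248,280) between the pads with its flats parallel to them. Close and lift.

>>> drive_tool --pt "-0.001 0 0" --pt "0 0 0" --pt "0 0 0" --pt "0 0 0" --pt "0 0 0" --pt "0 0 0.01" --pt "0 0 0.02" --pt "0 0 0.025" --pt "0 0 0.02" --pt "0 0 0.005" --pt "0 0 0" --roll '[0,0,0,0,0,0,0,0,0,0,0]' --jaw '[-1,-1,-1,-1,-1,-1,-1,-1,-1,-1,-1]' --grip_force 50

```text
clock: 25.5
eef_pos: [0.4944, -0.2165, 0.1268]
eef_rot: [-0.028, 0.805, 0.593, 0.009]
wrist_force: [0.7, 0.6, -1.2]
width: 0.0132
```

```bash
python3 ax.py;python3 look.py 19 wrist
```

```text
25.5 [ 0.4944 -0.2165  0.1268] yaw 72.77 axis [-0.019  0.055 -0.998] [ 0.7  0.6 -1.2] 0.0132 [-0.581  0.15   1.813  0.038  1.225 -0.294]
25.55 [ 0.4943 -0.2165  0.1264] yaw 72.77 [ 0.4 -0.3 -0.8] 0.013 [-0.58  0.15  1.81  0.04  1.22 -0.29]
```

View pics/wrist19.png

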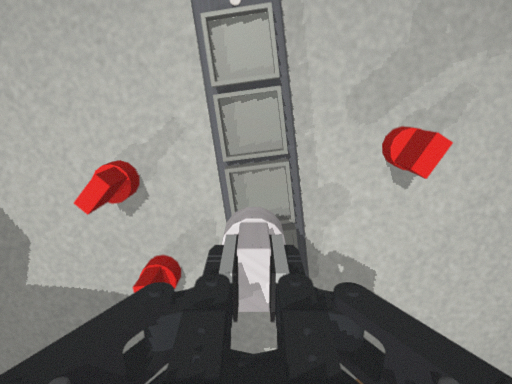

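>>> drive_tool --pt "0.003 0.02 0.001" --pt "0.003 0.03 0.002" --pt "0.003 0.04 0.002" --pt "0.003 0.04 0.002" --pt "0.003 0.04 0.002" --pt "0.003 0.04 0.002" --pt "0.003 0.04 0.002" --pt "0.003 0.04 0.002" --pt "0.003 0.04 0.001" --pt "0.003 0.03 0.001" --pt "0.003 0.025 0.001" --pt "0.002 0.015 0" --pt "0 0.005 0" --pt "0 0 0" --roll '[1.2,1.2,1.2,1.2,1.2,1.2,1.2,1.2,1.2,1.2,1.2,1.2,0,0]' --jaw '[-1,-1,-1,-1,-1,-1,-1,-1,-1,-1,-1,-1,-1,-1]'

```text
clock: 26.95
eef_pos: [0.517, 0.2043, 0.1267]
eef_rot: [-0.038, 0.722, 0.691, -0.005]
wrist_force: [-0.4, 0.7, -1.5]
width: 0.0136
```

```bash
python3 ax.py;python3 look.py 20 wrist
```

```text
26.95 [0.517  0.2043 0.1267] yaw 87.51 axis [-0.059  0.047 -0.997] [-0.4  0.7 -1.5] 0.0136 [0.199 0.186 1.773 0.062 1.231 0.221]
27.0 [0.5169 0.2038 0.1266] yaw 87.48 [ 0.1 -0.1 -2.2] 0.0128 [0.2  0.19 1.77 0.06 1.23 0.22]
```

View pics/wrist20.png

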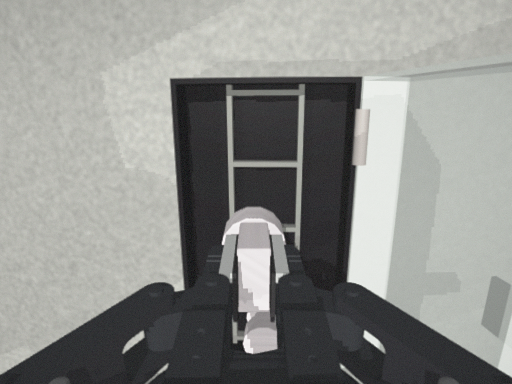

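>>> drive_tool --pt "0.003 -0.002 0" --pt "0.001 0 -0.01" --pt "0 0 -0.02" --pt "0 0 -0.02" --pt "0 0 -0.012" --pt "0 0 0" --pt "0 0 0" --roll '[0,0,0,0,0,0,0]' --jaw '[-1,-1,-1,-1,-1,-1,-1]'

```text
clock: 27.7
eef_pos: [0.5219, 0.1956, 0.0603]
eef_rot: [-0.037, 0.725, 0.688, -0.005]
wrist_force: [0.0, -0.4, -1.3]
width: 0.0131
```

```bash
python3 ax.py
```

```text
27.7 [0.5219 0.1956 0.0603] yaw 86.98 axis [-0.059  0.046 -0.997] [ 0.  -0.4 -1.3] 0.0131 [0.183 0.279 1.803 0.063 1.11  0.206]
```

>>> drive_tool --pt "0 0.003 -0.006" --pt "0 0 -0.008" --pt "0 0 -0.006" --pt "0 0 -0.004" --pt "0 0 0" --roll '[0,0,0,0,0]' --jaw '[-1,-1,-1,-1,-1]'

```text
clock: 28.2
eef_pos: [0.5236, 0.1992, 0.0366]
eef_rot: [-0.036, 0.725, 0.688, -0.004]
wrist_force: [-0.6, 0.2, -1.8]
width: 0.0128
```

>>> drive_tool --pt "-0.002 0 -0.003" --pt "-0.001 0 -0.002" --pt "0 0 -0.001" --roll '[0,0,0]' --jaw '[-1,-1,-1]'

```text
clock: 28.5
eef_pos: [0.5214, 0.1994, 0.0325]
eef_rot: [-0.036, 0.725, 0.688, -0.003]
wrist_force: [-4.3, -1.2, 10.7]
width: 0.0128
```

>>> drive_tool --pt "0 0 0" --pt "0 0 0" --pt "0 0 0.001" --pt "0 0 0.01" --pt "0 0 0.025" --pt "0 0 0.03" --pt "0 0 0.02" --pt "0 0 0.005" --pt "0 0 0" --roll '[0,0,0,0,0,0,0,0,0]' --jaw '[-0.5,0,0.2,0.2,0.2,0.2,0.2,0.2,0.2]'

```text
clock: 29.4
eef_pos: [0.5211, 0.1994, 0.1294]
eef_rot: [-0.035, 0.725, 0.688, -0.003]
wrist_force: [0.4, 0.8, -1.3]
width: 0.0511
```

```bash
python3 ax.py; python3 look.py 21 wrist
```

```text
29.4 [0.5211 0.1994 0.1294] yaw 87.01 axis [-0.052  0.048 -0.997] [ 0.4  0.8 -1.3] 0.0511 [0.19  0.184 1.77  0.06  1.231 0.221]
29.45 [0.5209 0.1994 0.1289] yaw 87.01 [ 0.7  0.1 -0. ] 0.0513 [0.19 0.18 1.77 0.06 1.23 0.22]
```

View pics/wrist21.png

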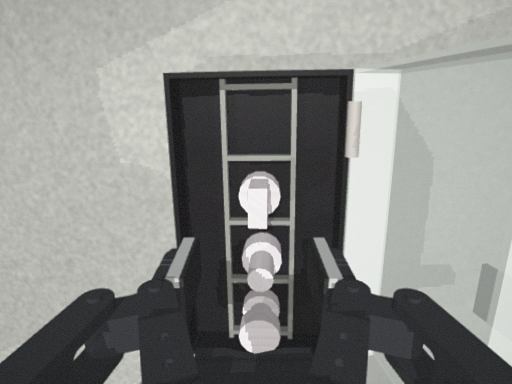

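Blade, stepped and flanged all stand in their pockets at (259,200), (261,258) and (260,325). Next is the plain horn.

>>> drive_tool --pt "-0.002 -0.02 0.001" --pt "-0.002 -0.03 0.002" --pt "-0.002 -0.04 0.002" --pt "-0.002 -0.042 0.002" --pt "-0.002 -0.042 0.002" --pt "-0.002 -0.042 0.002" --pt "-0.001 -0.042 0.002" --pt "-0.001 -0.042 0.002" --pt "-0.001 -0.042 0.002" --pt "-0.001 -0.04 0.002" --pt "-0.001 -0.03 0.001" --pt "-0.001 -0.025 0" --pt "0 -0.015 0" --pt "0 -0.006 0" --pt "0 -0.003 0" --pt "0 0 0" --roll '[-0.7,-0.7,-0.7,-0.7,-0.7,-0.7,-0.7,-0.7,-0.7,-0.7,-0.7,-0.7,0,0,0,0]' --jaw '[0.2,0.2,0.2,0.2,0.2,0.2,0.2,0.2,0.2,0.2,0.2,0.2,0.2,0.2,0.2,0.2]'

```text
clock: 31.05
eef_pos: [0.4873, -0.2737, 0.128]
eef_rot: [-0.05, 0.774, 0.632, -0.007]
wrist_force: [0.2, -0.1, -0.3]
width: 0.0511
```

```bash
python3 ax.py; python3 look.py 22 wrist
```

```text
31.05 [ 0.4873 -0.2737  0.128 ] yaw 78.48 axis [-0.073  0.069 -0.995] [ 0.2 -0.1 -0.3] 0.0511 [-0.659  0.237  1.712  0.01   1.293 -0.461]
31.1 [ 0.4873 -0.2733  0.1279] yaw 78.5 [0.5 0.5 0.6] 0.0514 [-0.66  0.24  1.71  0.01  1.29 -0.46]
```

View pics/wrist22.png

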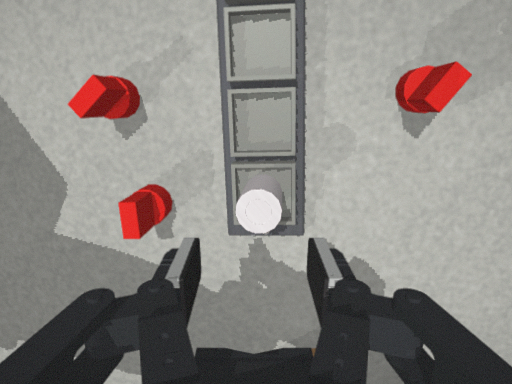

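The plain horn is at (259,211), slightly right of centre. The tool has picked up about 0.1 rad of lean. That's tolerable, but I'll see whether the descent changes it.

>>> drive_tool --pt "0 0 -0.03" --pt "0 0 -0.02" --pt "0 0 0" --pt "0 0 0" --roll '[0,0,0,0]' --jaw '[0.2,0.2,0.2,0.2]'

```text
clock: 31.5
eef_pos: [0.4892, -0.2695, 0.0784]
eef_rot: [-0.049, 0.772, 0.634, -0.006]
wrist_force: [0.1, -0.3, 0.2]
width: 0.0513
```

```bash
python3 ax.py
```

```text
31.5 [ 0.4892 -0.2695  0.0784] yaw 78.82 axis [-0.072  0.068 -0.995] [ 0.1 -0.3  0.2] 0.0513 [-0.651  0.296  1.743  0.011  1.201 -0.461]
```

>>> drive_tool --pt "-0.003 -0.001 -0.01" --pt "-0.002 0 -0.015" --pt "0 0 -0.01" --pt "0 0 -0.005" --pt "0 0 -0.001" --pt "0 0 0" --roll '[0,0,0,0,0,0]' --jaw '[0.2,0.2,0.2,0.2,0.2,0.2]'

```text
clock: 32.1
eef_pos: [0.485, -0.2705, 0.0365]
eef_rot: [-0.047, 0.771, 0.635, -0.006]
wrist_force: [0.4, -0.1, -0.3]
width: 0.0512
```

```bash
python3 ax.py; python3 look.py 23 wrist
```

```text
32.1 [ 0.485  -0.2705  0.0365] yaw 78.89 axis [-0.069  0.066 -0.995] [ 0.4 -0.1 -0.3] 0.0512 [-0.657  0.347  1.77   0.011  1.12  -0.468]
32.15 [ 0.4851 -0.2705  0.0367] yaw 78.89 [-0.3 -0.1 -0.5] 0.0513 [-0.66  0.35  1.77  0.01  1.12 -0.47]
```

View pics/wrist23.png

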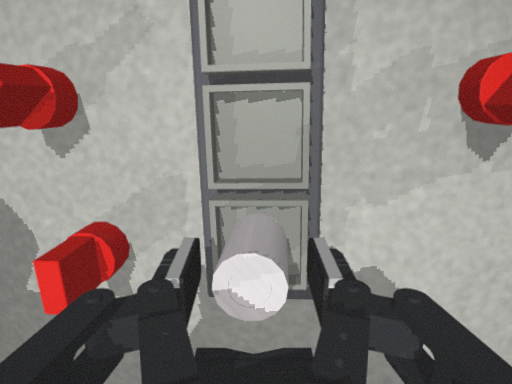

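The plain horn at (250,285) sits between the pads. Close and lift.

>>> drive_tool --pt "0 0 0" --pt "0 0 0" --pt "0 0 0" --pt "0 0 0" --pt "0 0 0.01" --pt "0 0 0.02" --pt "0 0 0.025" --pt "0 0 0.02" --pt "0 0 0.005" --pt "0 0 0" --roll '[0,0,0,0,0,0,0,0,0,0]' --jaw '[-1,-1,-1,-1,-1,-1,-1,-1,-1,-1]' --grip_force 50

```text
clock: 33.15
eef_pos: [0.4848, -0.2703, 0.122]
eef_rot: [-0.047, 0.771, 0.635, -0.006]
wrist_force: [-0.1, 0.2, -2.1]
width: 0.0299
```

```bash
python3 ax.py;python3 look.py 24 wrist scene
```

```text
33.15 [ 0.4848 -0.2703  0.122 ] yaw 78.89 axis [-0.068  0.066 -0.995] [-0.1  0.2 -2.1] 0.0299 [-0.657  0.231  1.731  0.011  1.274 -0.467]
33.25 [ 0.4843 -0.2699  0.1208] yaw 78.89 [-0.2  0.2 -0.7] 0.0301 [-0.66  0.23  1.73  0.01  1.27 -0.47]
```

View pics/wrist24.png

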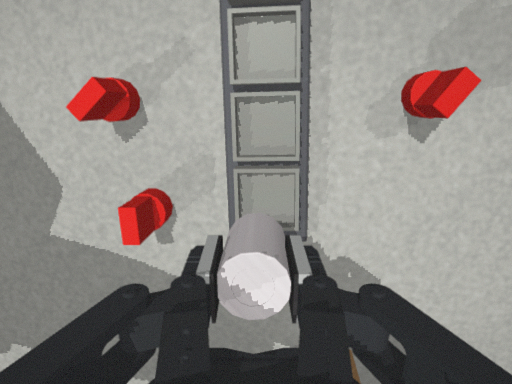

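View pics/scene24.png

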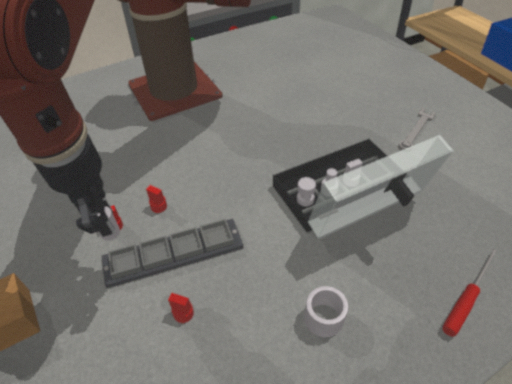

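>>> drive_tool --pt "0.003 0.02 0.001" --pt "0.003 0.03 0.002" --pt "0.003 0.04 0.002" --pt "0.004 0.042 0.002" --pt "0.004 0.042 0.002" --pt "0.004 0.042 0.002" --pt "0.004 0.042 0.002" --pt "0.004 0.042 0.002" --pt "0.004 0.042 0.002" --pt "0.004 0.042 0.001" --pt "0.004 0.04 0.001" --pt "0.004 0.03 0.001" --pt "0.003 0.025 0" --pt "0.002 0.018 0" --pt "0.001 0.01 0" --pt "0 0.003 0" --pt "0 0 0" --roll '[0.6,0.6,0.6,0.6,0.6,0.6,0.6,0.6,0.6,0.6,0.6,0.6,0.6,0.6,0,0,0]' --jaw '[-1,-1,-1,-1,-1,-1,-1,-1,-1,-1,-1,-1,-1,-1,-1,-1,-1]'

```text
clock: 34.95
eef_pos: [0.5191, 0.26, 0.1177]
eef_rot: [-0.059, 0.722, 0.689, -0.022]
wrist_force: [-0.0, 0.0, -1.6]
width: 0.0301
```

```bash
python3 ax.py;python3 look.py 25 wrist
```

```text
34.95 [0.5191 0.26   0.1177] yaw 87.33 axis [-0.114  0.055 -0.992] [-0.   0.  -1.6] 0.0301 [0.28  0.285 1.677 0.088 1.276 0.297]
35.0 [0.519  0.2596 0.1177] yaw 87.31 [-0.1 -0.6 -0.6] 0.0299 [0.28 0.28 1.68 0.09 1.28 0.3 ]
```

View pics/wrist25.png

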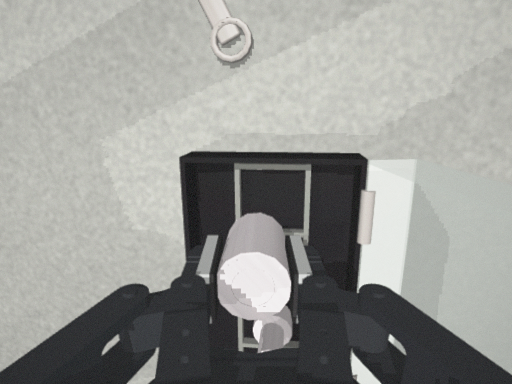

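>>> drive_tool --pt "0.003 -0.001 0" --pt "0.002 0 -0.01" --pt "0 0 -0.02" --pt "0 0 -0.02" --pt "0 0 -0.01" --pt "0 0 0" --pt "0 0 0" --roll '[0,0,0,0,0,0,0]' --jaw '[-1,-1,-1,-1,-1,-1,-1]'

```text
clock: 35.7
eef_pos: [0.5263, 0.2534, 0.0547]
eef_rot: [-0.058, 0.725, 0.686, -0.022]
wrist_force: [0.4, -0.3, -1.4]
width: 0.0298
```

```bash
python3 ax.py
```

```text
35.7 [0.5263 0.2534 0.0547] yaw 86.91 axis [-0.112  0.055 -0.992] [ 0.4 -0.3 -1.4] 0.0298 [0.266 0.373 1.697 0.089 1.167 0.281]
```

>>> drive_tool --pt "-0.001 0.001 -0.006" --pt "-0.001 0 -0.008" --pt "0 0 -0.006" --pt "0 0 -0.002" --pt "0 0 0" --roll '[0,0,0,0,0]' --jaw '[-1,-1,-1,-1,-1]'

```text
clock: 36.2
eef_pos: [0.5258, 0.2549, 0.0332]
eef_rot: [-0.058, 0.725, 0.687, -0.02]
wrist_force: [-0.2, -0.1, -0.8]
width: 0.0298
```

>>> drive_tool --pt "-0.001 0 -0.003" --pt "-0.001 0 -0.002" --pt "0 0 0" --roll '[0,0,0]' --jaw '[-1,-1,-1]'

```text
clock: 36.5
eef_pos: [0.5239, 0.2551, 0.0282]
eef_rot: [-0.057, 0.724, 0.687, -0.02]
wrist_force: [0.1, -0.2, -1.1]
width: 0.0298
```

>>> drive_tool --pt "0 0 -0.002" --pt "0 0 -0.001" --roll '[0,0]' --jaw '[-1,-1]'

```text
clock: 36.7
eef_pos: [0.5241, 0.2554, 0.0279]
eef_rot: [-0.058, 0.724, 0.687, -0.02]
wrist_force: [-3.1, -1.5, 4.6]
width: 0.0299
```

Light contact. Release gently and lift.

>>> drive_tool --pt "0 0 0" --pt "0 0 0" --pt "0 0 0" --pt "0 0 0" --pt "0 0 0.01" --pt "0 0 0.025" --pt "0 0 0.03" --pt "0 0 0.03" --pt "0 0 0.01" --pt "0 0 0" --roll '[0,0,0,0,0,0,0,0,0,0]' --jaw '[-0.2,-0.1,0.1,0.3,0.3,0.3,0.3,0.3,0.3,0.3]'

```text
clock: 37.7
eef_pos: [0.524, 0.2553, 0.1387]
eef_rot: [-0.057, 0.724, 0.687, -0.019]
wrist_force: [-0.7, 0.9, -1.1]
width: 0.0554
```

```bash
python3 ax.py; python3 look.py 26 wrist scene
```

```text
37.7 [0.524  0.2553 0.1387] yaw 86.94 axis [-0.107  0.056 -0.993] [-0.7  0.9 -1.1] 0.0554 [0.27  0.262 1.661 0.086 1.307 0.297]
37.8 [0.5231 0.255  0.1367] yaw 86.93 [-1.4 -0.1 -0.8] 0.0554 [0.27 0.26 1.66 0.09 1.31 0.3 ]
```

View pics/wrist26.png

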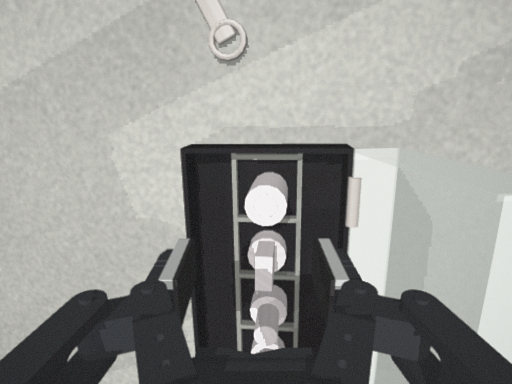

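View pics/scene26.png

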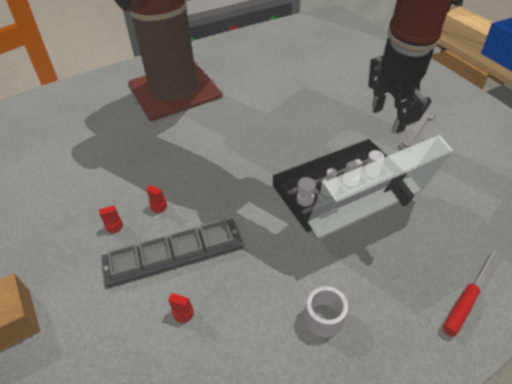

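All four stand in their pockets; in the wrist view plain is at (266,195), blade (265,265), stepped (268,315), with flanged beyond. I'll go up and round to the tab, turning the jaw back.

>>> drive_tool --pt "0 0 0.03" --pt "0 0 0.04" --pt "0 0 0.04" --pt "0.005 -0.002 0.01" --pt "0.014 -0.008 0" --pt "0.014 -0.008 0" --pt "0.014 -0.008 0" --pt "0.014 -0.008 0" --pt "0.014 -0.008 0" --pt "0.014 -0.008 0" --pt "0.014 -0.008 0" --pt "0.014 -0.008 0" --pt "0.014 -0.008 0" --pt "0.014 -0.008 0" --pt "0.01 -0.006 0" --pt "0 0 0" --pt "0 0 0" --roll '[0,0,0,-7.5,-7.5,-7.5,-7.5,-7.5,-7.5,-7.5,-7.5,-7.5,-7.5,-7.5,-6,0,0]' --jaw '[0,0,0,0,0,0,0,0,0,0,0,0,0,0,0,0,0]'

```text
clock: 39.5
eef_pos: [0.6672, 0.1599, 0.2182]
eef_rot: [-0.071, 0.996, -0.046, 0.006]
wrist_force: [0.2, 0.5, -0.0]
width: 0.0427
```

```bash
python3 ax.py; python3 look.py 27 wrist top
```

```text
39.5 [0.6672 0.1599 0.2182] yaw -5.31 axis [ 0.018  0.141 -0.99 ] [ 0.2  0.5 -0. ] 0.0427 [0.052 0.339 1.414 0.143 1.365 1.687]
39.6 [0.6671 0.1602 0.2187] yaw -5.31 [ 0.4  0.6 -0.2] 0.0429 [0.05 0.34 1.41 0.14 1.37 1.69]
```

View pics/wrist27.png

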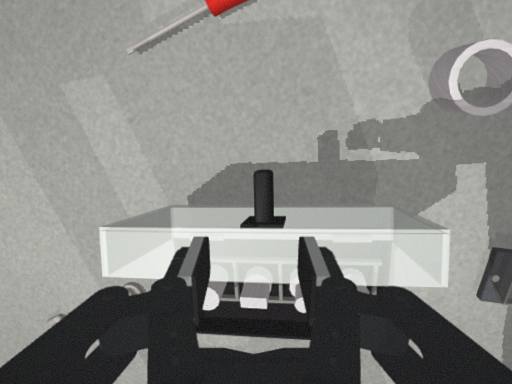

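View pics/top27.png

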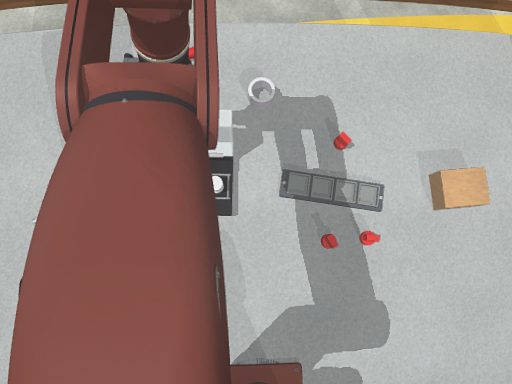

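The tab is at (263,195), right ahead. The tool leans 0.14 rad sideways, so I'll offset for that, move over the tab and descend in stages.

>>> drive_tool --pt "0.008 0.004 0" --pt "0.007 0.003 0" --pt "0 0 0" --pt "0 0 -0.02" --pt "0 0 -0.02" --pt "0 0 -0.01" --pt "0 0 0" --pt "0 0 0" --roll '[1.7,1.6,0,0,0,0,0,0]' --jaw '[0,0,0,0,0,0,0,0]'

```text
clock: 40.4
eef_pos: [0.6845, 0.1705, 0.1697]
eef_rot: [-0.072, 0.997, -0.011, 0.006]
wrist_force: [-0.6, -0.0, 0.6]
width: 0.0431
```

```bash
python3 ax.py; python3 look.py 28 wrist
```

```text
40.4 [0.6845 0.1705 0.1697] yaw -1.21 axis [ 0.013  0.143 -0.99 ] [-0.6 -0.   0.6] 0.0431 [0.065 0.423 1.398 0.147 1.301 1.619]
40.45 [0.6845 0.1705 0.1698] yaw -1.21 [ 0.6 -0.4  0.2] 0.043 [0.06 0.42 1.4  0.15 1.3  1.62]
```

View pics/wrist28.png

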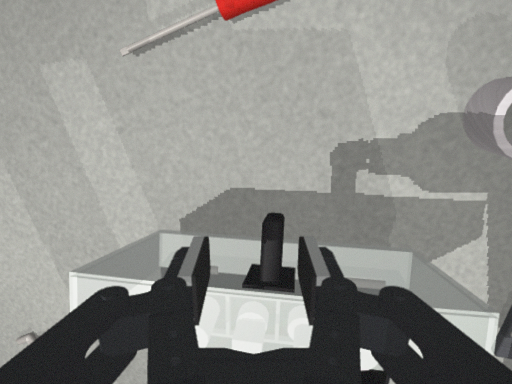

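>>> drive_tool --pt "0 -0.003 0" --pt "0 -0.001 -0.015" --pt "0 0 -0.02" --pt "0 0 -0.015" --pt "0 0 -0.008" --pt "0 0 -0.003" --pt "0 0 0" --roll '[0,0,0,0,0,0,0]' --jaw '[0,0,0,0,0,0,0]'

```text
clock: 41.15
eef_pos: [0.6861, 0.1657, 0.108]
eef_rot: [-0.072, 0.997, -0.01, 0.009]
wrist_force: [-0.2, -0.2, -0.1]
width: 0.0428
```

```bash
python3 ax.py; python3 look.py 29 wrist
```

```text
41.15 [0.6861 0.1657 0.108 ] yaw -1.21 axis [ 0.019  0.143 -0.99 ] [-0.2 -0.2 -0.1] 0.0428 [0.058 0.478 1.445 0.153 1.196 1.595]
41.2 [0.6862 0.1657 0.1084] yaw -1.21 [-0.1  0.2  0.8] 0.0429 [0.06 0.48 1.44 0.15 1.2  1.6 ]
```

View pics/wrist29.png

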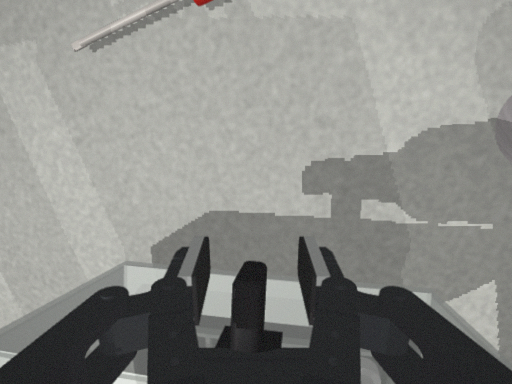

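The tab at (250,300) lies centred between the fingers. Lower 9 mm and pinch.

>>> drive_tool --pt "-0.002 0 -0.006" --pt "-0.001 0 -0.004" --pt "0 0 -0.001" --pt "0 0 0" --pt "0 0 0" --pt "0 0 0" --pt "0 0 0" --pt "0 0 0" --roll '[0,0,0,0,0,0,0,0]' --jaw '[0,0,0,-1,-1,-1,-1,-1]' --grip_force 40

```text
clock: 42.0
eef_pos: [0.6845, 0.1683, 0.0994]
eef_rot: [-0.073, 0.997, -0.009, 0.011]
wrist_force: [0.4, 1.1, -0.1]
width: 0.0136
```

```bash
python3 ax.py; python3 arc.py 1.8 1.0 10;python3 arc.py 1.0 0.0 12
```

```text
42.0 [0.6845 0.1683 0.0994] yaw -1.09 axis [ 0.024  0.145 -0.989] [ 0.4  1.1 -0.1] 0.0136 [0.061 0.482 1.458 0.156 1.174 1.592]
1.72 -7.2 6.9
1.64 -7.7 6.3
1.56 -8.2 5.6
1.48 -8.6 5.0
1.4 -9.0 4.3
1.32 -9.3 3.5
1.24 -9.5 2.8
1.16 -9.7 2.0
1.08 -9.9 1.2
1.0 -9.9 0.4
end rel x,z 0.0003075836434184298 0.12426594622945702
0.92 -10.3 -0.4
0.83 -10.3 -1.3
0.75 -10.1 -2.1
0.67 -9.9 -3.0
0.58 -9.6 -3.8
0.5 -9.3 -4.6
0.42 -8.9 -5.3
0.33 -8.4 -6.0
0.25 -7.9 -6.7
0.17 -7.3 -7.3
0.08 -6.7 -7.9
0.0 -6.0 -8.5
end rel x,z -0.1044 0.0674
```

Pinched at 13.6 mm. Lead it back round the hinge.

>>> drive_tool --pt "-0.007 0 0.007" --pt "-0.008 0 0.006" --pt "-0.008 0 0.006" --pt "-0.009 0.001 0.005" --pt "-0.009 0 0.004" --pt "-0.009 0 0.003" --pt "-0.01 0.001 0.003" --pt "-0.01 0 0.002" --roll '[0,0,0,0,0,0,0,0]' --jaw '[-1,-1,-1,-1,-1,-1,-1,-1]'

```text
clock: 42.8
eef_pos: [0.614, 0.1706, 0.1369]
eef_rot: [-0.073, 0.997, -0.01, 0.016]
wrist_force: [3.7, 5.4, -6.5]
width: 0.0132
```

```bash
python3 ax.py; python3 look.py 30 scene
```

```text
42.8 [0.614  0.1706 0.1369] yaw -1.11 axis [ 0.033  0.145 -0.989] [ 3.7  5.4 -6.5] 0.0132 [0.072 0.282 1.643 0.155 1.177 1.605]
42.85 [0.6128 0.1707 0.1371] yaw -1.07 [ 2.7  2.8 -4.7] 0.0138 [0.07 0.28 1.65 0.15 1.18 1.6 ]
```

View pics/scene30.png

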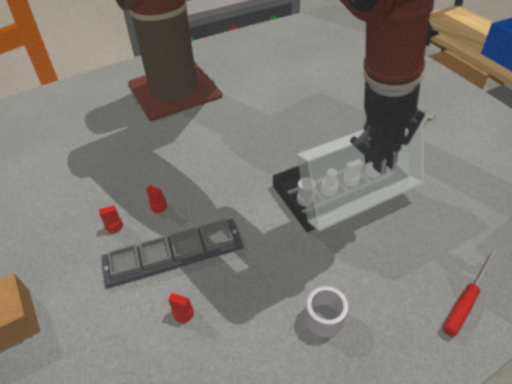

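The lid follows, now about 1.2 rad. Carry on.

>>> drive_tool --pt "-0.01 0 0.001" --pt "-0.01 0 0.001" --pt "-0.01 0 0" --pt "-0.01 0.001 -0.001" --pt "-0.01 0 -0.002" --pt "-0.01 0 -0.003" --pt "-0.01 0.001 -0.004" --pt "-0.009 0 -0.004" --roll '[0,0,0,0,0,0,0,0]' --jaw '[-1,-1,-1,-1,-1,-1,-1,-1]'

```text
clock: 43.65
eef_pos: [0.5401, 0.1726, 0.1288]
eef_rot: [-0.073, 0.997, -0.008, 0.03]
wrist_force: [14.2, 7.0, -7.5]
width: 0.0135
```

```bash
python3 ax.py
```

```text
43.65 [0.5401 0.1726 0.1288] yaw -0.95 axis [ 0.061  0.144 -0.988] [14.2  7.  -7.5] 0.0135 [0.088 0.108 1.863 0.156 1.101 1.609]
```

>>> drive_tool --pt "-0.01 0 -0.004" --pt "-0.009 0 -0.005" --pt "-0.009 0 -0.006" --pt "-0.008 0 -0.006" --pt "-0.008 0 -0.007" --pt "-0.007 0 -0.008" --roll '[0,0,0,0,0,0]' --jaw '[-1,-1,-1,-1,-1,-1]'

```text
clock: 44.25
eef_pos: [0.5046, 0.1737, 0.1059]
eef_rot: [-0.074, 0.996, -0.007, 0.053]
wrist_force: [-2.2, 2.9, 10.6]
width: 0.0137
```

```bash
python3 ax.py; python3 look.py 31 scene
```

```text
44.25 [0.5046 0.1737 0.1059] yaw -0.86 axis [ 0.107  0.146 -0.983] [-2.2  2.9 10.6] 0.0137 [0.098 0.025 2.002 0.161 0.998 1.604]
44.3 [0.503  0.1736 0.1044] yaw -0.86 [4.9 4.7 1.5] 0.0132 [0.1  0.02 2.01 0.16 1.   1.6 ]
```

View pics/scene31.png

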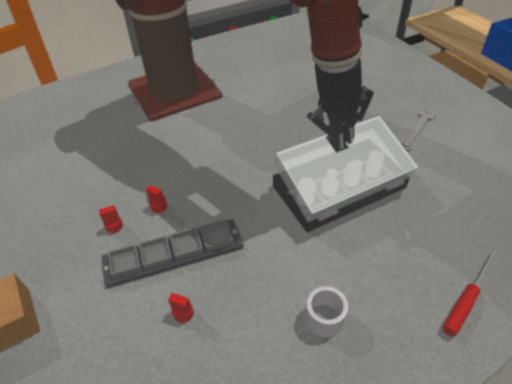

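>>> drive_tool --pt "-0.008 0 -0.008" --pt "-0.008 0 -0.009" --pt "-0.006 0 -0.009" --pt "-0.003 0 -0.006" --pt "0 0 -0.004" --roll '[0,0,0,0,0]' --jaw '[-1,-1,-1,-1,-1]'

```text
clock: 44.8
eef_pos: [0.4837, 0.1744, 0.0812]
eef_rot: [-0.075, 0.995, -0.006, 0.06]
wrist_force: [-28.5, -7.8, 49.6]
width: 0.0135
```

```bash
python3 ax.py; python3 look.py 32 scene
```

```text
44.8 [0.4837 0.1744 0.0812] yaw -0.72 axis [ 0.119  0.148 -0.982] [-28.5  -7.8  49.6] 0.0135 [0.103 0.006 2.076 0.17  0.931 1.594]
44.85 [0.4836 0.1744 0.0813] yaw -0.72 [-21.5  -7.   44.3] 0.0133 [0.1  0.01 2.08 0.17 0.93 1.59]
```

View pics/scene32.png

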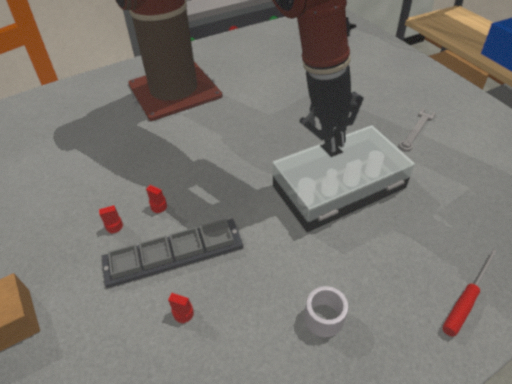

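The lid is shut: the TCP is back at its closing pose and pressing. Release carefully and lift away.

>>> drive_tool --pt "0 0 0" --pt "0 0 0" --pt "0 0 0" --pt "0 0 0" --pt "0 0 0.005" --pt "0 0 0.015" --pt "0 0 0.02" --pt "0 0 0.03" --pt "0 0 0.03" --pt "0 0 0.03" --pt "0 0 0" --roll '[0,0,0,0,0,0,0,0,0,0,0]' --jaw '[-0.3,0,0.2,0.2,0.2,0.2,0.2,0.2,0.2,0.2,0.2]'

```text
clock: 45.95
eef_pos: [0.4743, 0.1737, 0.2108]
eef_rot: [-0.075, 0.996, -0.008, 0.049]
wrist_force: [-0.6, -0.2, 0.9]
width: 0.0513
```

>>> drive_tool --pt "0 -0.02 0" --pt "0 -0.03 0" --pt "0 -0.04 0" --pt "0 -0.04 0" --pt "0 -0.04 0" --pt "0 -0.04 0" --pt "0 -0.04 0" --pt "0 -0.04 0" --pt "0 -0.04 0" --pt "0 -0.03 0" --pt "0 -0.02 0" --pt "0 0 0" --pt "0 0 0" --roll '[0,0,0,0,0,0,0,0,0,0,0,0,0]' --jaw '[0.2,0.2,0.2,0.2,0.2,0.2,0.2,0.2,0.2,0.2,0.2,0.2,0.2]'

```text
clock: 47.25
eef_pos: [0.4657, -0.2174, 0.2006]
eef_rot: [-0.08, 0.996, -0.008, 0.043]
wrist_force: [-0.1, 0.5, 1.0]
width: 0.0515
```

```bash
python3 ax.py; python3 look.py 33 scene top; python3 - <<'E'
from h import *
for n in ["top","scene"]:
    z=np.load(f"pics/{n}33.npz"); p={k:z[k] for k in ["mtx","distortion","origin","orientation"]}; C=cloud(p,z["d"]); X,Y,Z=C[...,0],C[...,1],C[...,2]
    m=(Z>.055)&(Z<.088)&(X>.4)&(X<.62)&(Y>.02)&(Y<.33); P=C[m]
    A=np.c_[P[:,0]-.52,P[:,1]-.17,np.ones(len(P))]; co=np.linalg.lstsq(A,P[:,2],rcond=None)[0]; print(n,len(P),"lid slope x,y,z",co.round(4),cv2.minAreaRect(P[:,:2].astype(np.float32)))
    im=z["im"]; u0,u1,v0,v1=(100,245,130,225) if n=="top" else (260,425,115,230)
    cv2.imwrite(f"pics/c33{n}.png",cv2.resize(im[v0:v1,u0:u1,::-1],None,fx=4.5,fy=4.5,interpolation=3))
    # lid slope in the first picture for reference
    z0=np.load(f"pics/{n}0.npz"); C=cloud(p,z0["d"]); X,Y,Z=C[...,0],C[...,1],C[...,2]; m=(Z>.055)&(Z<.088)&(X>.4)&(X<.62)&(Y>.02)&(Y<.33); P=C[m]
    A=np.c_[P[:,0]-.52,P[:,1]-.17,np.ones(len(P))]; print("  ref",np.linalg.lstsq(A,P[:,2],rcond=None)[0].round(4))
E
```

```text
47.25 [ 0.4657 -0.2174  0.2006] yaw -0.86 axis [ 0.087  0.159 -0.983] [-0.1  0.5  1. ] 0.0515 [-0.708 -0.018  1.853  0.183  1.348  0.834]
47.35 [ 0.4659 -0.2168  0.2009] yaw -0.77 [-0.8  0.3  0.9] 0.0511 [-0.71 -0.02  1.85  0.18  1.35  0.83]
top 6662 lid slope x,y,z [-0.0007  0.0007  0.0691] ((0.5191071629524231, 0.1714184582233429), (0.24321845173835754, 0.13701148331165314), 88.0069351196289)
  ref [-0.0393  0.0015  0.0721]
scene 6640 lid slope x,y,z [-0.0226  0.001   0.0693] ((0.517462968826294, 0.17119809985160828), (0.24702435731887817, 0.1397416889667511), 87.51675415039062)
  ref [-0.0614  0.0046  0.0722]
```

View pics/c33top.png

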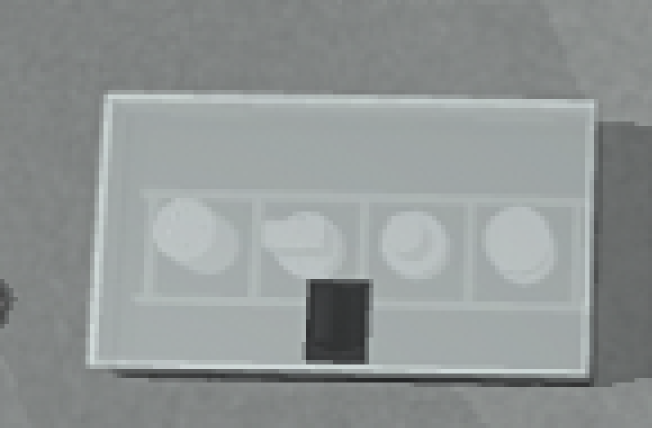

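View pics/c33scene.png

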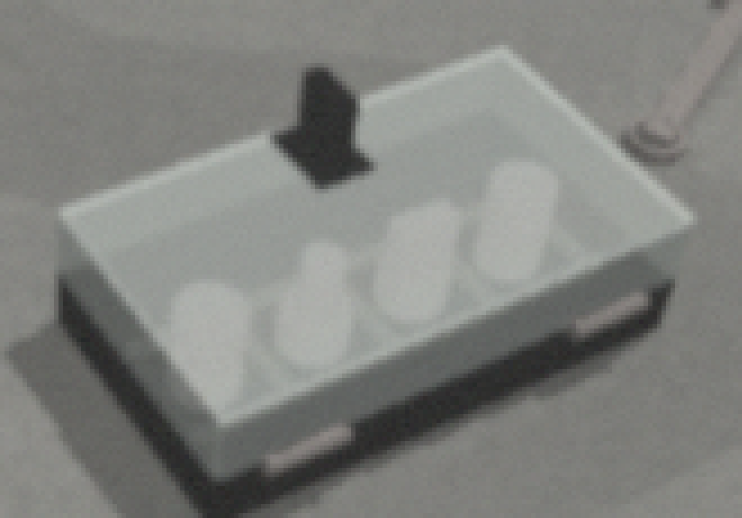

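The lid slope is now about 0 in the top view (it was 0.04 at the start), so it's shut. A last check on horn positions and uprightness through the lid: I'll mark where upright foot and top rims at the pocket centres should fall.

```bash
python3 - <<'E'
from h import *
a=np.radians(-2.2); Rz=np.array([[np.cos(a),-np.sin(a)],[np.sin(a),np.cos(a)]])
for n,(u0,u1,v0,v1) in {"top":(115,240,145,220),"scene":(270,420,120,225)}.items():
    z=np.load(f"pics/{n}33.npz"); p={k:z[k] for k in ["mtx","distortion","origin","orientation"]}
    im=cv2.resize(z["im"][v0:v1,u0:u1,::-1],None,fx=5,fy=5,interpolation=3); im=cv2.convertScaleAbs(im,alpha=1.8,beta=-120)
    for y,h,rf,rt in [(-.084,.048,.017,.017),(-.028,.054,.017,.010),(.028,.052,.017,.0),(.084,.05,.016,.016)]:
        c=Rz@[0,y]+[.519,.171]; t=np.linspace(0,2*np.pi,40)
        for zz,r,col in [(.005,rf,(0,255,0)),(.005+h,max(rt,.002),(0,0,255))]:
            X=np.c_[c[0]+r*np.cos(t),c[1]+r*np.sin(t),np.full(40,zz)]
            q=((proj(p,X)-[u0,v0]+.5)*5).astype(np.int32); cv2.polylines(im,[q],True,col,1)
    cv2.imwrite(f"pics/o33{n}.png",im)
E
```

```text
(no output)
```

View pics/o33top.png

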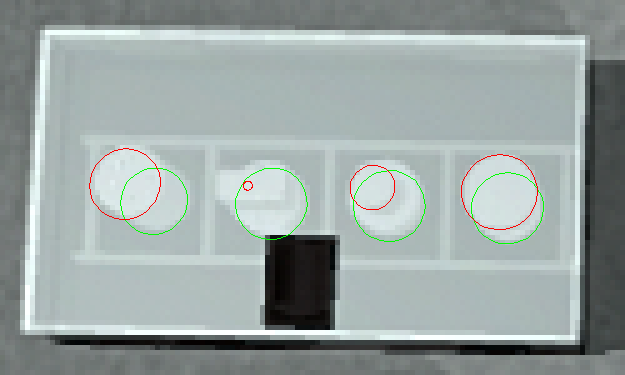

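View pics/o33scene.png

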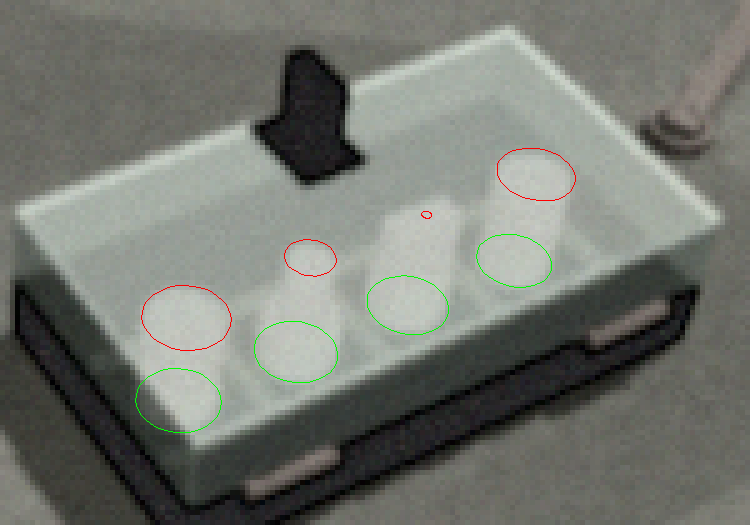

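Feet and tops match upright horns at the pocket centres to within a few mm in both views, in the order plain, blade, stepped, flanged from the left. The arm is clear, so I'm handing in.

```bash
python3 -c "
from cell import manip
print(manip.job_done()); print(manip.get_state()['clock'])"
```

```text
the job is handed in; nothing more can be done
None
the job is handed in; nothing more can be done
```

The case is packed and I handed the job in at about 47 s of the 128 s allowed. I opened the lid by its tab and moved the four horns into the pockets in reverse order. From the left the pockets now hold plain, blade, stepped and flanged, where the rack held flanged, stepped, blade, plain. I then led the lid shut and moved the arm clear. The red look-alikes were not touched.

**Last checks**
- **Horns:** in both the top and scene views, the horns' feet and tops match upright horns at the pocket centres to within a few mm. The fit was judged by eye, through the closed lid.
- **Lid:** the top view gives a slope of about 0 rad. The scene view gave 0.02 rad, but that camera read 0.02 rad steeper than the top view on the first pictures too.
- **Arm:** only sensor noise, under 2 N, on the wrist at the end.

**What went less well**
- The gripper picked up a lean of up to about 0.18 rad over the job, which I could not correct through the move tool. The plain horn was carried and set down leaning by roughly 0.1 rad and stood up straight when released.
- The first grip on the flanged horn was 8–9 mm too high, so I regripped it lower before lifting.
- Closing the lid ended with a brief push of about 57 N at the wrist through the fingers, within the 120 N limit.

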